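Reset the depth stop of a tamping press

ROBOT

A 7-joint arm with a two-finger parallel gripper is mounted at the origin on a cart in front of the work surface, level with it; the furniture and walls round the work are solid. World frame = base frame: x ahead of the robot, y to its left, z up, the work surface at z = 0. Lengths are in m, angles in rad, forces in N, time in s.
With the tool pointing down it reaches from about 0.425 to 0.925 m from the base axis. Payload 6.8 kg.
Tool frame: the origin (TCP) lies at the very end of the fingers, on their centre line; the grasp point (between the pads) lies 19 mm behind it; z points along the fingers, y is the line along which they close (so a half turn about z gives the same grasp; the last joint's range is limited). The gripper opens to 88 mm and grips with 3 to 60 N. Pads are 20 mm wide; open, the fingers measure 115 mm over their backs; the gripper's body (75 mm by 178 mm) begins 61 mm behind the grasp point.
Start: joints at [-1.444, 0.477, 0.022, 1.555, -0.011, 1.109, -0.083], TCP at [0.157, 0.656, 0.223] pointing down, gripper open.
Joint ranges: [-2.96, 2.96], [-0.34, 2.1], [-1.41, 1.46], [0.24, 2.44], [-1.37, 4.51], [0.17, 1.92], [-2.96, 2.96]. Speed limits (rad/s): [2.39, 2.39, 3.14, 3.14, 3.14, 3.14, 3.14].

INTERFACE

Orientations are given as a unit quaternion [x, y, z, w].
In Python, from bench import arm gives the robot as it stands.
- The arm moves only by the tool servo_tool, never from a script. Its argument "moves" is text: rows parted by semicolons, each of 7 numbers parted by spaces: the shift along the tool's x, y, z in m, then the turn, a rotation vector about the tool's x, y, z in rad, then the opening, from 0 (shut) to 1 (fully open). In form: x y z rx ry rz jaw; .... A call has 1 to 10 rows; each row shifts and turns the commanded pose from where the row before left it, along the tool's axes as they then stand; what a row does not reach is not made up. A row lasts 1/12 s, in which the tool goes at most 41.7 mm and 7.16 degrees, less where a joint would pass 70% of its speed; a pose out of reach is approached as far as the arm can. A call with a gripper value outside its range is refused whole. The fingers move at their own pace and stop on an object; "squeeze" is the grip in N (left out, the last holds). Time passes only in rows, so rows that do not move let the fingers close. It gives the time, the measured TCP pose, the force, the opening and the grip force at its end, in the units of the state.
- arm.sense(): the state, without advancing time (a new reading comes with each control period).
- arm.snapshot(name): name is "scene" or "top" or "wrist"; returns the picture (480x640x3 uint8, blue, green, red); there is no depth.
- arm.calibration(name): a dict with "intrinsics" (3x3 intrinsics, pixels), "distortion" ([k1, k2, p1, p2, k3] as OpenCV has them; the pictures are not rectified), "position" and "orientation" of the camera in the world. Camera axes: x right, y up, looking along -z (the intrinsics and any distortion apply to the point x, -y, -z); pixel columns grow to the right and rows downward; lengths in m; the calibration is good to about 2 mm. A picture is of the moment at which its call begins: read the wrist's pose just before it. calibration takes no time and is no camera call; for the wrist camera it gives the pose at the moment of the call.
- arm.sign_off(): hands the job in; it is judged then, once.
Trained networks look in the newest picture that a camera, given by its name, has taken for a name from the list of things; names that differ only in an ending like _2 or _b are one class to them, and where a whole thing is asked for, a point or a joint stands for the part that bears it (a point fixed in the world has none). Each returns a list of dicts, best first, with "conf" (0 to 1); they miss things now and then, are a little off and sometimes report something else, mostly with a low value. They report only what shows in the picture. A call takes as long as a camera call.
- arm.spot_in(target, camera): "location" ([x, y, z] in m, in world coordinates, good to about 4 mm: the middle of the surface that is visible of it).
- arm.silhouettes(target, camera): "mask" (480x640 bool, what is visible of it).
- arm.tip_of(target, camera): "location" ([x, y, z] in m, in world coordinates, good to about 4 mm: a listed point, or the origin of a listed thing).
The state is a dict: "t": time; "qpos": joint angles; "joint_vel": joint speeds; "joint_efforts": joint torques, N m; "tool_pos": TCP position; "tool_rot": TCP orientation; "wrist_force": force on the tool from outside, world axes, zero at the start; "ft_torque": the same for the moment, N m; "width": opening from 0.0 (shut) to 1.0 (fully open); "grip_force": force on a finger pad.
Only numpy, scipy, OpenCV 4.12 (cv2) and the standard library are available. Lean on these libraries where they do the work, as an engineer would, in place of code of your own. Each camera call takes 0.05 s, during which the arm holds its last target. There are 200 camera calls.

TASK

The tamping press is latched down on a setting disc, but its depth stop still hangs clear of the anvil. Back off the hexagonal jam nut until it is loose, turn the spade-headed stop screw down (clockwise seen from above) until you feel its nose bear on the anvil, hand-firm and without forcing it, then tighten the jam nut again hand-firm, not wrenched, so that the screw is locked there. Let go, and do not disturb the things standing round the press.

Things in the scene. Friction and masses are not known exactly. Their poses are not given: they have to be found in the camera images.
- press: Cast tamping press in dark metal, 176 x 116 mm base, about 130 mm high to its head, fixed to the counter. Origin on the counter under the ram axis; x points to its back (column), -x to its front, where crosshead and stop screw overhang; z up. Lever with wooden grip at its -y side, latched down. A portafilter sits in it under the ram.
- ram: Ram of the press, latched and fixed: round steel foot on the setting disc, square bar, dark crosshead reaching to the front. Origin at the centre of the foot's face, on the ram axis; same axes as the press. The crosshead's boss (37 mm across, its face 130 mm above this origin, about z = 0.171) stands 64 mm along -x; the stop screw is threaded through it.
- anvil: Small round steel anvil pad, 23 mm across, on the press's front ear, right under the stop screw. Origin at its foot centre; its top face, on which the screw's nose must bear, is 6 mm above (z = 0.124).
- stop_screw: Vertical steel depth-stop screw; origin on its axis, level with the boss face; z up. Spade head 29 (x) x 10 (y) x 30 mm, from 29.5 to 59.5 mm above the origin; nose 45.5 mm below, at the start 0.1 to 2.1 mm above the anvil. Lead 5 mm a turn, clockwise from above = down. Drag 0.1 N m; as the nose bears it climbs over some 0.6 rad: 0.15 touching, 0.3 N m hand-firm, over 0.45 forced.
- tab_washer: Steel tab washer, 35 mm across, 2.5 mm thick, between jam nut and boss; keyed to the screw, so it turns with the screw and not with the nut. Origin at the centre of its underside.
- jam_nut: Steel hex nut round the screw, 38 mm across flats, 18 mm high; origin at the centre of its underside, z up; flats face its +-y axis and 60 deg steps from it. Right-hand thread, lead 5 mm. Starts tight, 0.45 to 0.7 rad past touching. Drag 0.14 N m; tightening, it climbs over some 0.8 rad from touch: 0.5 N m hand-firm, over 0.8 wrenched. If the arm springs back, drag reads with either sign.
- tamper: Loose hand tamper, 58 mm wide, 84 mm high, standing beside the press at its +y side; origin at the centre of its underside. A bystander: leave alone.
- milk_jug: Loose steel milk jug, 69 x 97 mm, 96 mm high, standing in front of the press at its -y side; origin at the centre of its underside. A bystander: leave alone.
- service_bell: Loose counter bell, 69 mm wide, 59 mm high, standing in front of the press at its +y side; origin at the centre of its underside. A bystander: leave alone.
- cinnamon_shaker: Loose cinnamon shaker, 44 mm wide, 90 mm high, standing beside the press at its +y side; origin at the centre of its underside. A bystander: leave alone.

How it is judged:
On the way, in this order (a step that is already met when the one before it is completed fails the run):
1. the jam nut is loose: it no longer presses on the washer (contact force between jam_nut and tab_washer below 2 N), for 0.3 s.
2. with the nut still loose, the nose of the stop screw bears on the anvil (contact force between stop_screw and anvil above 25 N and contact force between jam_nut and tab_washer below 2 N), for 0.3 s.
At the end, for the whole second after the job is handed in: The jam nut clamps the washer with more than 40 N, the nose of the stop screw bears on the anvil with 25 to 110 N, and the tamper, jug, bell and shaker stand within 30 mm of where they stood (contact force between jam_nut and tab_washer above 40 N and contact force between stop_screw and anvil between 25 and 110 N and distance of each of tamper, milk_jug, service_bell, cinnamon_shaker from where it was at the start of the episode below 0.03 m); the robot touches nothing.
It fails at once if the stop screw is forced down on the anvil with more than 110 N (contact force between stop_screw and anvil above 110 N).
It fails at once if the jam nut is wrenched so that it clamps with more than 160 N (contact force between jam_nut and tab_washer above 160 N).
It fails at once if a thing standing round the press is knocked over or shoved more than 30 mm (angle between any of tamper, milk_jug, service_bell, cinnamon_shaker's own z axis and vertical above 0.5 rad or distance of any of tamper, milk_jug, service_bell, cinnamon_shaker from where it was at the start of the episode above 0.03 m).
It also fails if it takes over 72 s, if anything falls off the work surface, if the arm or the gripper's body presses on something with over 40 N, if the wrist force passes 120 N, or if a joint passes its speed limit or range.

## Working session

There is one attempt and no reset: what is moved stays moved. The work goes in short steps, Python scripts to look and compute and a tool call to move; the robot and the scene stay as the last step left them, time stands still between calls to the robot, and variables do not carry over. Pictures are saved under pics/ and viewed, at most 10 in all, crops included, and the job is handed in when it is done.

Besides the shell and the picture viewer there is one more tool, called after "Request:" as name(argument=value, ...) on one line, values as JSON. servo_tool: Moves the arm, as the interface text tells. Its arguments: {"type":"object","properties":{"moves":{"type":"string"},"squeeze":{"type":"number"}},"required":["moves"]}

```bash
mkdir -p pics; ls
python3 - <<'E'
from bench import arm
import cv2,numpy as np
s=arm.sense(); print(s)
for c in("scene","top"):
    cv2.imwrite(f"pics/{c}0.png",arm.snapshot(c))
    k=arm.calibration(c); print(c,k)
    for n in("stop_screw","jam_nut","anvil","press","ram","tamper","milk_jug","service_bell","cinnamon_shaker"):
        r=arm.tip_of(n,c); q=arm.spot_in(n,c)
        print(n,[(np.round(d["location"],3).tolist(),round(d["conf"],2)) for d in r[:2]],"|",[(np.round(d["location"],3).tolist(),round(d["conf"],2)) for d in q[:2]])
E
```

```text
pics
{'t': 0.0, 'qpos': array([-1.4441058 ,  0.47780604,  0.02232599,  1.55643564, -0.0114716 ,
        1.10928395, -0.08305509]), 'joint_vel': array([-1.00975153e-03,  1.23087582e-03, -8.18060027e-05, -3.41621054e-04,
        2.89887859e-04,  1.98334426e-03, -6.64353798e-04]), 'joint_efforts': array([-2.27237365e-04, -5.82856107e+01,  1.53438751e+00, -2.72614914e+01,
       -5.43691556e-02,  1.70011260e-02,  1.62202896e-04]), 'tool_pos': array([0.15690757, 0.65589812, 0.22168416]), 'tool_rot': array([ 1.17080288e-01,  9.93122043e-01, -9.01964321e-04, -2.92598721e-05]), 'wrist_force': array([-0.05581173,  0.5879757 ,  0.41494415]), 'ft_torque': array([ 0.02420818, -0.00780396, -0.07396082]), 'grip_force': 0.0, 'width': 1.0004592780328108}
scene {'intrinsics': array([[564.12575796,   0.        , 307.54927828],
       [  0.        , 564.12575796, 244.71582461],
       [  0.        ,   0.        ,   1.        ]]), 'distortion': array([-0.09742007,  0.        ,  0.        ,  0.        ,  0.        ]), 'position': array([0.20978566, 0.71183136, 0.53818289]), 'orientation': array([-0.11594
[... 1054 characters left out ...]
ray([ 0.08800839, -0.07913085, -0.65467443,  0.74658839])}
stop_screw [([0.547, 0.041, 0.172], 0.53), ([0.545, 0.044, 0.173], 0.3)] | [([0.545, 0.041, 0.229], 0.63)]
jam_nut [([0.545, 0.041, 0.173], 0.78)] | []
anvil [] | []
press [([0.609, 0.059, -0.0], 0.9)] | [([0.601, 0.063, 0.041], 0.64)]
ram [([0.605, 0.06, 0.04], 0.83)] | [([0.562, 0.049, 0.163], 0.94), ([0.445, 0.134, 0.039], 0.47)]
tamper [([0.525, 0.169, -0.002], 0.69)] | [([0.518, 0.163, 0.012], 0.59)]
milk_jug [([0.524, -0.114, 0.004], 0.92)] | [([0.539, -0.115, 0.039], 0.9)]
service_bell [([0.452, 0.14, 0.001], 0.63)] | [([0.445, 0.135, 0.037], 0.93)]
cinnamon_shaker [([0.602, 0.18, -0.0], 0.86)] | [([0.594, 0.176, 0.08], 0.76)]
```

View pics/scene0.png

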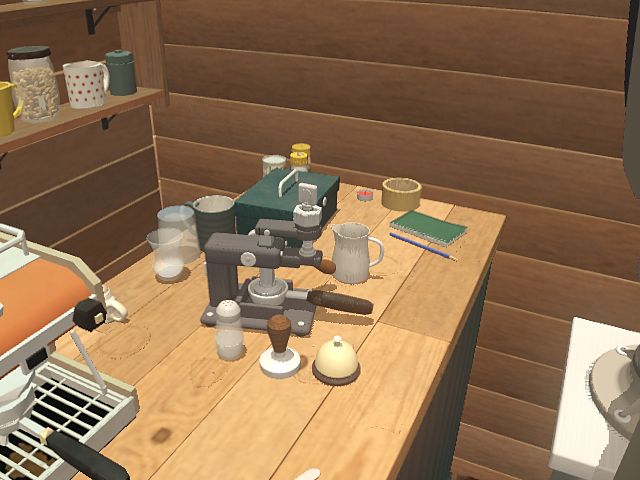

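View pics/top0.png

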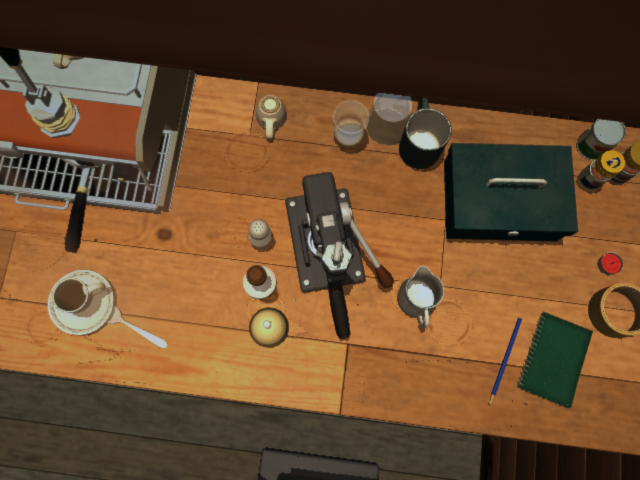

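The scene shows the press with the spade head at about (308,190) and the nut at (307,215), the bell at (337,360), the tamper at (280,350), the shaker at (229,330) and the jug at (352,250). In the top view the screw and nut are at about (335,255). The network results agree: the screw axis is near (0.546, 0.042) and the boss face near z 0.171. The first move goes above the screw.

Request:
servo_tool(moves="0 0 -0.035 0 0 0 1; 0 0 -0.035 0 0 0 1; -0.0261 -0.0253 -0.0025 0 0 0 1; -0.0261 -0.0253 -0.0025 0 0 0 1; -0.0261 -0.0253 -0.0025 0 0 0 1; -0.0261 -0.0253 -0.0025 0 0 0 1; -0.0261 -0.0253 -0.0025 0 0 0 1; -0.0261 -0.0253 -0.0025 0 0 0 1; -0.0261 -0.0253 -0.0025 0 0 0 1; -0.0261 -0.0253 -0.0025 0 0 0 1")

```text
t: 2.73
tool_pos: [0.3137, 0.4094, 0.313]
tool_rot: [0.117, 0.993, 0.0, 0.0]
wrist_force: [0.2, 0.5, 0.8]
width: 0.995
grip_force: 0.0
```

Request:
servo_tool(moves="-0.0261 -0.0253 -0.0025 0 0 0 1; -0.0261 -0.0253 -0.0025 0 0 0 1; -0.0261 -0.0253 -0.0025 0 0 0 1; -0.0261 -0.0253 -0.0025 0 0 0 1; -0.0261 -0.0253 -0.0025 0 0 0 1; -0.0261 -0.0253 -0.0025 0 0 0 1; -0.0261 -0.0253 -0.0025 0 0 0 1; -0.0261 -0.0253 -0.0025 0 0 0 1; -0.0261 -0.0253 -0.0025 0 0 0 1; 0 0 0 0 0 0 1")

```text
t: 3.57
tool_pos: [0.4918, 0.1276, 0.3362]
tool_rot: [0.122, 0.992, -0.001, 0.002]
wrist_force: [0.3, -0.7, 1.2]
width: 0.997
grip_force: 0.0
```

```bash
cat > h.py <<'E'
from bench import arm
import cv2,numpy as np
from scipy.spatial.transform import Rotation as R
def proj(c,P,k=None):
    k=k or arm.calibration(c)
    M=R.from_quat(k["orientation"]).as_matrix()@np.diag([1,-1,-1])
    rv=cv2.Rodrigues(M.T)[0]; t=-M.T@np.asarray(k["position"])
    return cv2.projectPoints(np.atleast_2d(np.array(P,float)),rv,t,k["intrinsics"],k["distortion"])[0][:,0]
def ray(c,uv,k=None):
    k=k or arm.calibration(c)
    M=R.from_quat(k["orientation"]).as_matrix()@np.diag([1,-1,-1])
    p=cv2.undistortPoints(np.array([[uv]],float),k["intrinsics"],k["distortion"])[0,0]
    return np.asarray(k["position"]),M@np.array([p[0],p[1],1])
def atz(c,uv,z,k=None):
    o,d=ray(c,uv,k); return o+d*(z-o[2])/d[2]
def st():
    s=arm.sense(); r=R.from_quat(s["tool_rot"]).as_matrix()
    print("t %.2f"%s["t"],"pos",np.round(s["tool_pos"],4),"yaw_y %.3f"%np.arctan2(r[1,1],r[0,1]),"zax",np.round(r[:,2],3),"j7 %.2f"%s["qpos"][6],"F",np.round(s["wrist_force"],1),"T",np.round(s["ft_torque"],3),"w %.3f g %.1f"%(s["width"],s["grip_force"]))
    return s
E
python3 - <<'E'
from h import *
s=st(); print(np.round(s["qpos"],2))
k=arm.calibration("wrist"); print(k["position"],k["orientation"])
im=arm.snapshot("wrist"); cv2.imwrite("pics/w1.png",im)
for n in("stop_screw","jam_nut"):
    for f in(arm.tip_of,arm.spot_in):
        print(n,[(np.round(d["location"],3).tolist(),round(d["conf"],2)) for d in f(n,"wrist")[:2]])
print(proj("wrist",[[0.546,0.0415,0.171],[0.546,0.0415,0.2305]],k))
E
```

```text
t 3.57 pos [0.4918 0.1276 0.3362] yaw_y 1.326 zax [ 0.003 -0.002 -1.   ] j7 1.00 F [ 0.3 -0.7  1.2] T [-0.017  0.002  0.07 ] w 0.997 g 0.0
[-0.77  0.09  0.43  1.82 -0.04  1.23  1.  ]
[0.4141544  0.14759303 0.49753176] [-0.11772418 -0.09131362  0.6087557   0.7792428 ]
stop_screw [([0.547, 0.043, 0.172], 0.67), ([0.527, 0.17, -0.001], 0.32)]
stop_screw [([0.548, 0.05, 0.224], 0.87)]
jam_nut [([0.546, 0.041, 0.172], 0.95), ([0.548, 0.045, 0.172], 0.71)]
jam_nut [([0.537, 0.049, 0.189], 0.67)]
[[258.72438946 285.21658476]
 [246.49384178 313.12082313]]
```

View pics/w1.png

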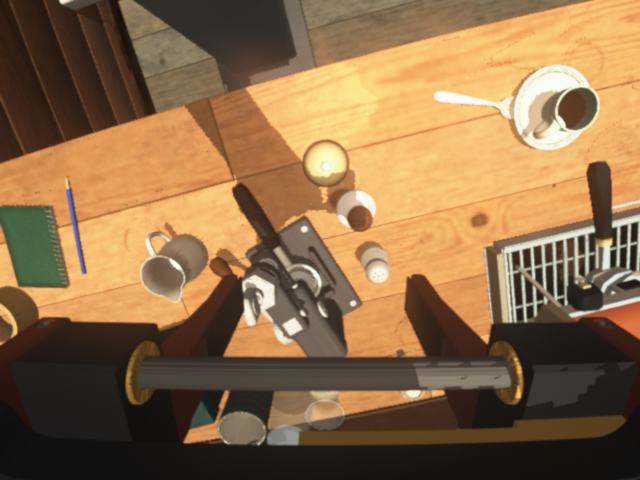

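Run:
```python
from h import *
im=cv2.imread("pics/w1.png")[240:350,200:330]; a=cv2.resize(im,None,fx=5,fy=5,interpolation=cv2.INTER_CUBIC)
im=cv2.imread("pics/top0.png")[225:285,300:370]
cv2.imwrite("pics/c1.png",a)
```

```text
(no output)
```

View pics/c1.png

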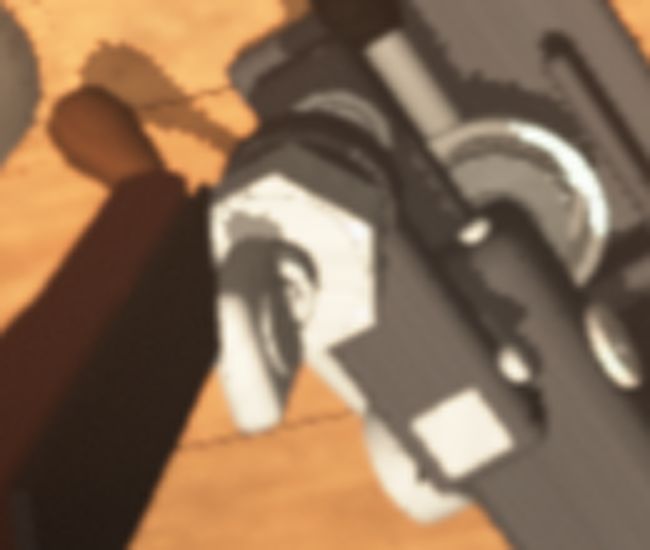

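The crop shows the bright hex top of the nut, with vertices at crop (277,178), (375,230) and (373,325). The left finger partly covers the spade, so I'm centring the tool over the screw for a clear view.

Request:
servo_tool(moves="-0.0184 -0.0176 0 0 0 0.1 1; -0.0184 -0.0176 0 0 0 0.1 1; -0.0184 -0.0176 0 0 0 0.1 1; -0.0184 -0.0176 0 0 0 0.1 1; 0 0 0 0 0 0 1; 0 0 0 0 0 0 1")

```text
t: 4.32
tool_pos: [0.5299, 0.0428, 0.335]
tool_rot: [0.312, 0.95, 0.0, -0.0]
wrist_force: [0.1, 0.4, -0.3]
width: 1.0
grip_force: 0.0
```

Run:
```python
from h import *
k=arm.calibration("wrist");s=st(); im=arm.snapshot("wrist"); cv2.imwrite("pics/w2.png",im)
for n in("stop_screw","jam_nut"):
    for f in(arm.tip_of,arm.spot_in):
        print(n,[(np.round(d["location"],3).tolist(),round(d["conf"],2)) for d in f(n,"wrist")[:2]])
u=proj("wrist",[[0.546,0.0415,0.1915],[0.546,0.0415,0.2305]],k); print(u)
c=u[0].astype(int)-[55,55]; c=np.clip(c,0,None); print(c)
a=cv2.resize(im[c[1]:c[1]+110,c[0]:c[0]+110],None,fx=5,fy=5,interpolation=cv2.INTER_CUBIC); cv2.imwrite("pics/c2.png",a)
import json;json.dump({q:np.asarray(v).tolist() for q,v in k.items()},open("k2.json","w"))
for q,P in(((255.4,275.6),0),((275,286),0),((274.6,305),0)): pass
```

```text
t 4.32 pos [0.5299 0.0428 0.335 ] yaw_y 0.936 zax [-0.  0. -1.] j7 0.83 F [ 0.1  0.4 -0.3] T [-0.003  0.045  0.066] w 1.000 g 0.0
stop_screw [([0.549, 0.043, 0.172], 0.93)]
stop_screw []
jam_nut [([0.542, 0.039, 0.172], 0.63)]
jam_nut [([0.541, 0.043, 0.19], 0.78), ([0.545, 0.047, 0.232], 0.68)]
[[332.20770593 239.19864474]
 [333.29189138 252.61320587]]
[277 184]
```

View pics/c2.png

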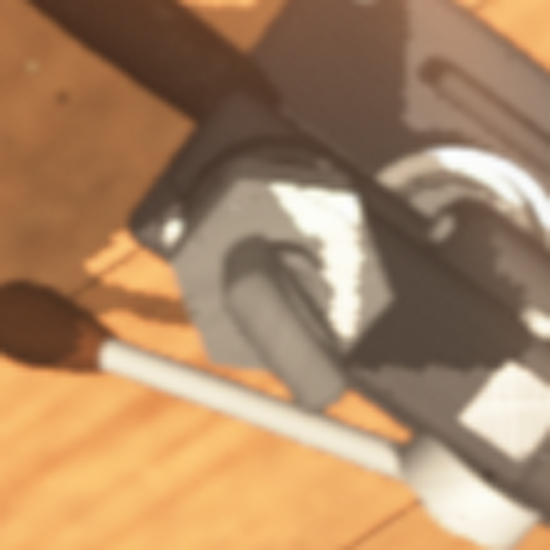

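The crop shows the hex nut top with vertices at about (237,182), (362,193), (395,293), (345,355), (212,358) and (175,262). The spade top is a bar running from about (241,278) to (330,397).

Run:
```python
from h import *
import json
k={a:np.array(b) for a,b in json.load(open("k2.json")).items()}
f=lambda p,z:atz("wrist",np.array(p)/5-0.4+[277,184],z,k)[:2]
V=np.array([f(p,.1915) for p in((237,182),(362,193),(395,293),(345,355),(212,358),(175,262))]); print(np.round(V,4))
(c,sz,_)=cv2.minAreaRect(V.astype(np.float32)*1000); print(c,sz)
from scipy.optimize import least_squares
def res(p):
    a=p[2]+np.pi/6+np.arange(6)*np.pi/3*-1
    H=p[:2]+.02194*np.c_[np.cos(a),np.sin(a)]
    return np.min(np.linalg.norm(V[:,None]-H[None],axis=2),axis=1)
best=min((least_squares(res,[.546,.0415,y]) for y in np.linspace(0,1,6)),key=lambda r:r.cost)
print("nut centre, flat-normal yaw mod 60deg",best.x,res(best.x).round(4))
S=np.array([f(p,.2305) for p in((225,285),(258,270),(345,385),(315,408))]);print(S.round(4),S.mean(0))
d=(S[2]+S[3]-S[0]-S[1])/2; print("spade long yaw",np.arctan2(d[1],d[0]),np.linalg.norm(d))
k1=arm.calibration("top"); o=[0.546,0.0415]
print(proj("top",[[*o,.2305]],k1),proj("scene",[[*o,.2305],[*o,.1915]]))
```

```text
[[0.526  0.0464]
 [0.5418 0.0643]
 [0.5619 0.058 ]
 [0.5665 0.0428]
 [0.5516 0.0215]
 [0.5317 0.0274]]
(545.5210571289062, 43.55612564086914) (42.34458923339844, 35.295841217041016)
nut centre, flat-normal yaw mod 60deg [0.54656971 0.04338705 0.30658446] [0.0019 0.0018 0.0017 0.0044 0.0019 0.0003]
[[0.5315 0.0398]
 [0.5326 0.0459]
 [0.5582 0.0458]
 [0.5585 0.0391]] [0.54520239 0.04265734]
spade long yaw -0.01546117188202111 0.026290899615279292
[[337.8118838 250.5060505]] [[307.97399694 183.09233513]
 [307.79996084 207.87160116]]
```

Request:
servo_tool(moves="-0.0135 0.0089 0 0 0 0 1; 0 0 0 0 0 0.12 1; 0 0 0 0 0 0.12 1; 0 0 0 0 0 0.12 1; 0 0 0 0 0 0.12 1; 0 0 0 0 0 0.12 1; 0 0 0 0 0 0.12 1; 0 0 0 0 0 0.12 1; 0 0 0 0 0 0.12 1; 0 0 0 0 0 0.12 1")

```text
t: 5.4
tool_pos: [0.546, 0.043, 0.3351]
tool_rot: [0.757, 0.653, 0.0, -0.0]
wrist_force: [0.6, 0.1, 0.5]
width: 1.0
grip_force: 0.0
```

Request:
servo_tool(moves="0 0 0 0 0 0.12 1; 0 0 0 0 0 0.12 1; 0 0 0 0 0 0.12 1; 0 0 0 0 0 0.12 1; 0 0 0 0 0 0.12 1; 0 0 0 0 0 0 1; 0 0 0 0 0 0 1")

```text
t: 5.98
tool_pos: [0.546, 0.0427, 0.3351]
tool_rot: [0.915, 0.404, -0.0, -0.0]
wrist_force: [0.2, 0.1, 0.3]
width: 0.998
grip_force: 0.0
```

Run:
```python
from h import *
k=arm.calibration("wrist");s=st(); print(s["qpos"].round(2)); im=arm.snapshot("wrist")
u=proj("wrist",[[0.546,0.042,0.1915],[0.546,0.042,0.2305]],k)
c=np.clip(u[0].astype(int)-[55,55],0,None); print(u,c)
a=cv2.resize(im[c[1]:c[1]+110,c[0]:c[0]+110],None,fx=5,fy=5,interpolation=cv2.INTER_CUBIC); cv2.imwrite("pics/c3.png",a)
import json;json.dump({q:np.asarray(v).tolist() for q,v in k.items()},open("k3.json","w"))
for n in("stop_screw","jam_nut"):
        print(n,[(np.round(d["location"],4).tolist(),round(d["conf"],2)) for d in arm.tip_of(n,"wrist")[:2]])
```

```text
t 5.98 pos [0.546  0.0427 0.3351] yaw_y -0.739 zax [-0.  0. -1.] j7 -0.77 F [0.2 0.1 0.3] T [-0.075  0.086  0.011] w 0.998 g 0.0
[-0.84  0.2   0.78  1.75 -0.15  1.25 -0.77]
[[324.05460309 226.90781997]
 [324.07649562 238.84180117]] [269 171]
stop_screw [([0.5474, 0.0423, 0.174], 0.83)]
jam_nut [([0.5422, 0.041, 0.172], 0.63)]
```

View pics/c3.png

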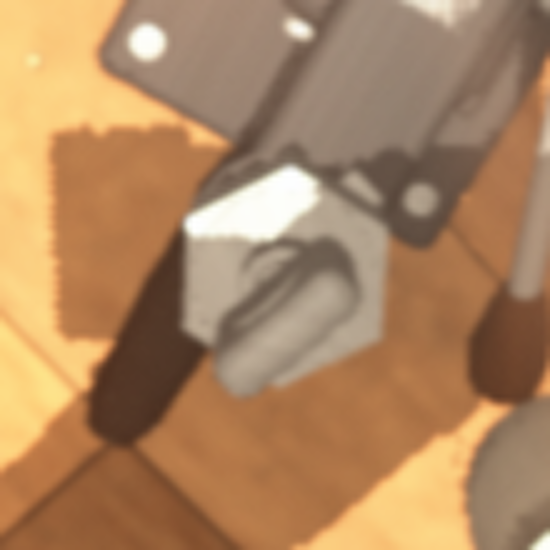

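The crop shows nut flats standing vertical in the image at x of about 183 and 388, so the pads are square to the flats at this yaw. The spade runs from about (240,370) to (345,270), which puts its yaw near 0. Next I turn one flat step further clockwise, for a long loosening stroke, and descend to the nut.

Request:
servo_tool(moves="0 0.0008 0 0 0 0.12 1; 0 0 0 0 0 0.12 1; 0 0 0 0 0 0.12 1; 0 0 0 0 0 0.12 1; 0 0 0 0 0 0.12 1; 0 0 0 0 0 0.12 1; 0 0 0.02 0 0 0.12 1; 0 0 0.03 0 0 0.12 1; 0 0 0.03 0 0 0.087 1; 0 0 0.03 0 0 0 1")

```text
t: 6.97
tool_pos: [0.5469, 0.0416, 0.2241]
tool_rot: [0.994, -0.111, 0.0, -0.0]
wrist_force: [-0.0, 0.2, -1.3]
width: 1.001
grip_force: 0.0
```

Request:
servo_tool(moves="0 0 0.03 0 0 0 1; 0 0 0.015 0 0 0 1; 0 0 0.0065 0 0 0 1; 0 0 0 0 0 0 1; 0 0 0 0 0 0 1")

```text
t: 7.38
tool_pos: [0.5473, 0.0412, 0.1744]
tool_rot: [0.994, -0.11, 0.0, -0.0]
wrist_force: [0.5, 0.1, -0.1]
width: 1.003
grip_force: 0.0
```

```bash
python3 -c "
from h import *
s=st()"
```

```text
t 7.38 pos [0.5473 0.0412 0.1744] yaw_y -1.790 zax [ 0.001  0.    -1.   ] j7 -1.58 F [ 0.5  0.1 -0.1] T [ 0.038  0.152 -0.007] w 1.003 g 0.0
```

Request:
servo_tool(moves="0 0 0 0 0 0 0.35; 0 0 0 0 0 0 0.35; 0 0 0 0 0 0 0.35; 0 0 0 0 0 0 0.35; 0 0 0 0 0 0 0.35; 0 0 0 0 0 0 0.35; 0 0 0 0 0 0 0.35; 0 0 0 0 0 0 0.35", squeeze=6)

```text
t: 8.05
tool_pos: [0.5467, 0.041, 0.1737]
tool_rot: [0.994, -0.11, -0.0, 0.0]
wrist_force: [-0.9, -3.2, 2.1]
width: 0.441
grip_force: 6.0
```

```bash
python3 -c "
from h import *
s=st()"
```

```text
t 8.05 pos [0.5467 0.041  0.1737] yaw_y -1.791 zax [-0. -0. -1.] j7 -1.58 F [-0.9 -3.2  2.1] T [-0.129  0.263 -0.094] w 0.441 g 6.0
```

Request:
servo_tool(moves="0 0.0004 0 0 0 0 0.35; 0 0 0 0 0 0 0.35; 0 0 0 0 0 0 0.35; 0 0 -0.0001 0 0 -0.1 0.35; 0 0 -0.0001 0 0 -0.1 0.35; 0 0 -0.0001 0 0 -0.1 0.35; 0 0 -0.0001 0 0 -0.1 0.35", squeeze=45)

```text
t: 8.63
tool_pos: [0.5467, 0.041, 0.1738]
tool_rot: [0.996, 0.092, 0.0, 0.0]
wrist_force: [1.7, 0.6, -3.7]
width: 0.434
grip_force: 44.5
```

```bash
python3 -c "
from h import *
s=st()"
```

```text
t 8.63 pos [0.5467 0.041  0.1738] yaw_y -1.386 zax [ 0. -0. -1.] j7 -1.24 F [ 1.7  0.6 -3.7] T [ 0.049 -0.088 -0.425] w 0.434 g 44.5
```

Request:
servo_tool(moves="0 0 -0.0001 0 0 -0.1 0.35; 0 0 -0.0001 0 0 -0.1 0.35; 0 0 -0.0001 0 0 -0.1 0.35; 0 0 -0.0001 0 0 -0.1 0.35; 0 0 -0.0001 0 0 -0.1 0.35")

```text
t: 9.05
tool_pos: [0.5466, 0.0411, 0.1741]
tool_rot: [0.942, 0.336, 0.0, 0.0]
wrist_force: [1.1, 0.4, -4.0]
width: 0.434
grip_force: 44.4
```

```bash
python3 -c "
from h import *
s=st()"
```

```text
t 9.05 pos [0.5466 0.0411 0.1741] yaw_y -0.886 zax [ 0. -0. -1.] j7 -0.81 F [ 1.1  0.4 -4. ] T [ 0.102 -0.159 -0.262] w 0.434 g 44.4
```

Request:
servo_tool(moves="0 0 -0.0001 0 0 -0.1 0.35; 0 0 -0.0001 0 0 -0.1 0.35; 0 0 -0.0001 0 0 -0.1 0.35; 0 0 -0.0001 0 0 -0.1 0.35; 0 0 -0.0001 0 0 -0.1 0.35; 0 0 0 0 0 -0.1 0.35; 0 0 -0.0001 0 0 -0.1 0.35; 0 0 -0.0001 0 0 -0.1 0.35; 0 0 -0.0001 0 0 -0.1 0.35; 0 0 -0.0001 0 0 -0.1 0.35")

```text
t: 9.88
tool_pos: [0.5465, 0.0412, 0.1749]
tool_rot: [0.666, 0.746, -0.0, -0.0]
wrist_force: [1.2, 0.7, -5.1]
width: 0.431
grip_force: 44.4
```

```bash
python3 -c "
from h import *
s=st()
cv2.imwrite('pics/s2.png',arm.snapshot('scene'))
for n in ('stop_screw','jam_nut'): print([(d['location'],d['conf']) for d in arm.tip_of(n,'scene')][:1])"
```

```text
t 9.88 pos [0.5465 0.0412 0.1749] yaw_y 0.114 zax [-0.  0. -1.] j7 0.08 F [ 1.2  0.7 -5.1] T [ 0.195 -0.164 -0.326] w 0.431 g 44.4
[([0.5439, 0.0391, 0.1675], 0.97)]
[([0.5461, 0.037, 0.175], 0.72)]
```

Run:
```python
from h import *
k=arm.calibration("wrist");im=arm.snapshot("wrist")
u=proj("wrist",[[0.5465,0.0412,0.2305]],k)[0].astype(int);print(u)
c=np.clip(u-[80,75],0,None)
a=cv2.resize(im[c[1]:c[1]+150,c[0]:c[0]+160],None,fx=2.4,fy=2.4,interpolation=cv2.INTER_CUBIC)
b=cv2.imread("pics/s2.png")
u=proj("scene",[[0.5465,0.0412,0.2]])[0].astype(int);print(u)
b=cv2.resize(b[u[1]-60:u[1]+60,u[0]-64:u[0]+64],None,fx=3,fy=3,interpolation=cv2.INTER_CUBIC)
cv2.imwrite("pics/c4.png",np.hstack([a[:360,:384],b]))
```

```text
[322 359]
[307 202]
```

View pics/c4.png

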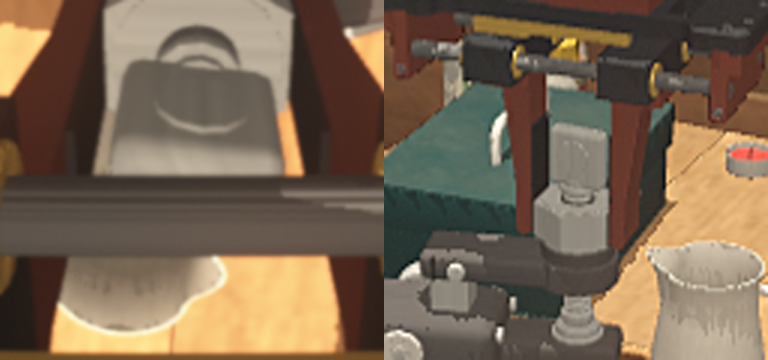

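The wrist crop shows the spade's broad face across the image, still near yaw 0, so only the nut is turning. The scene half shows the fingers on the nut and clear of the boss.

Request:
servo_tool(moves="0 0 0 0 0 -0.12 0.35; 0 0 0 0 0 -0.12 0.35; 0 0 0 0 0 -0.12 0.35; 0 0 0 0 0 -0.12 0.35; 0 0 -0.0001 0 0 -0.12 0.35; 0 0 -0.0001 0 0 -0.12 0.35; 0 0 -0.0001 0 0 -0.12 0.35; 0 0 -0.0001 0 0 -0.12 0.35; 0 0 0 0 0 0 0.35; 0 0 0 0 0 0 0.35", squeeze=30)

```text
t: 10.92
tool_pos: [0.5463, 0.0411, 0.1757]
tool_rot: [0.25, 0.968, -0.0, -0.0]
wrist_force: [-0.5, 2.2, -3.0]
width: 0.436
grip_force: 29.4
```

```bash
python3 -c "
from h import *
s=st()"
```

```text
t 10.92 pos [0.5463 0.0411 0.1757] yaw_y 1.064 zax [-0.001  0.    -1.   ] j7 0.95 F [-0.5  2.2 -3. ] T [0.416 0.089 0.08 ] w 0.436 g 29.4
```

Request:
servo_tool(moves="0 0 -0.0001 0 0 -0.12 0.35; 0 0 -0.0001 0 0 -0.12 0.35; 0 0 -0.0001 0 0 -0.12 0.35; 0 0 -0.0001 0 0 -0.12 0.35; 0 0 -0.0001 0 0 -0.12 0.35; 0 0 -0.0001 0 0 -0.12 0.35; 0 0 -0.0001 0 0 -0.12 0.35; 0 0 -0.0001 0 0 -0.12 0.35; 0 0 -0.0001 0 0 -0.12 0.35; 0 0 -0.0001 0 0 -0.12 0.35")

```text
t: 11.75
tool_pos: [0.5463, 0.0409, 0.1766]
tool_rot: [-0.342, 0.94, 0.0, -0.0]
wrist_force: [-0.3, 2.0, -3.1]
width: 0.435
grip_force: 29.9
```

Request:
servo_tool(moves="0 0 -0.0001 0 0 -0.12 0.35; 0 0 -0.0001 0 0 -0.06 0.35; 0 0 0 0 0 0 0.35; 0 0 0 0 0 0 0.35")

```text
t: 12.08
tool_pos: [0.5464, 0.0409, 0.1768]
tool_rot: [-0.423, 0.906, 0.0, -0.0]
wrist_force: [-1.0, 1.5, -3.0]
width: 0.434
grip_force: 29.4
```

Run:
```python
from h import *
s=st()
im=arm.snapshot("wrist")
k=arm.calibration("wrist")
u=proj("wrist",[[0.5465,0.0412,0.2305]],k)[0].astype(int);print(u)
c=np.clip(u-[80,75],0,None)
cv2.imwrite("pics/c5.png",cv2.resize(im[c[1]:c[1]+150,c[0]:c[0]+160],None,fx=3,fy=3,interpolation=cv2.INTER_CUBIC))
```

```text
t 12.08 pos [0.5464 0.0409 0.1768] yaw_y 2.444 zax [-0.001 -0.    -1.   ] j7 2.23 F [-1.   1.5 -3. ] T [0.347 0.154 0.125] w 0.434 g 29.4
[325 355]
```

View pics/c5.png

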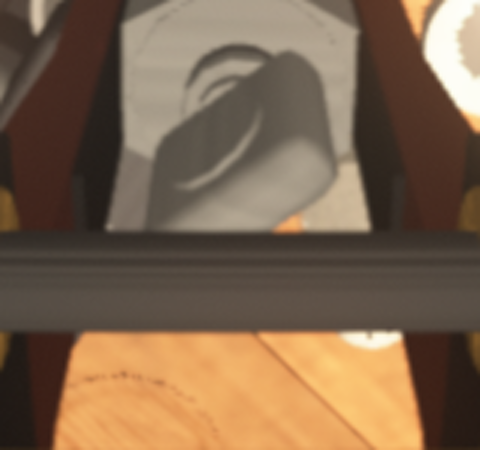

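Request:
servo_tool(moves="0 0 0 0 0 0 0.7; 0 0 0 0 0 0 0.9; 0 0 0 0 0 0 0.9; 0 0 -0.01 0 0 0.05 0.9; 0 0 -0.01 0 0 0.12 0.9; 0 0 -0.006 0 0 0.12 0.9; 0 0 0 0 0 0.12 0.9; 0 0 0 0 0 0.12 0.9; 0 0 0 0 0 0.12 0.9; 0 0 0 0 0 0.12 0.9")

```text
t: 12.97
tool_pos: [0.547, 0.0406, 0.2035]
tool_rot: [-0.05, 0.999, -0.0, 0.001]
wrist_force: [-0.1, -0.0, -0.1]
width: 0.898
grip_force: 0.0
```

Request:
servo_tool(moves="0 0 0 0 0 0.12 0.9; 0 0 0 0 0 0 0.05; 0 0 0 0 0 0 0.05; 0 0 0 0 0 0 0.05; 0 0 0 0 0 0 0.05; 0 0 0 0 0 0 0.05; 0 0 0 0 0 0 0.05; 0 0 0 0 0 0 0.05; 0 0 0 0 0 0 0.05; 0 0 0 0 0 0 0.05", squeeze=6)

```text
t: 13.8
tool_pos: [0.5467, 0.0409, 0.2031]
tool_rot: [0.006, 1.0, 0.0, 0.0]
wrist_force: [-0.5, 0.3, -0.6]
width: 0.256
grip_force: 0.0
```

```bash
python3 -c "
from h import *
s=st()"
```

```text
t 13.80 pos [0.5467 0.0409 0.2031] yaw_y 1.559 zax [ 0.  0. -1.] j7 1.40 F [-0.5  0.3 -0.6] T [ 0.037 -0.023 -0.052] w 0.256 g 0.0
```

Request:
servo_tool(moves="0 0 0 0 0 0 0.05; 0 0 0 0 0 0 0.05; 0 0 0 0 0 0 0.05; 0 0 0 0 0 0 0.05; 0 0 0 0 0 0 0.05; 0 0 0 0 0 0 0.05")

```text
t: 14.3
tool_pos: [0.5467, 0.041, 0.2032]
tool_rot: [0.006, 1.0, 0.0, 0.0]
wrist_force: [0.4, 1.0, 0.8]
width: 0.116
grip_force: 19.7
```

```bash
python3 -c "
from h import *
s=st()"
```

```text
t 14.30 pos [0.5467 0.041  0.2032] yaw_y 1.559 zax [ 0.  0. -1.] j7 1.40 F [0.4 1.  0.8] T [ 0.188  0.126 -0.127] w 0.116 g 19.7
```

Request:
servo_tool(moves="0 0 0 0 0 0 0.05; 0 0 0.0001 0 0 0.1 0.05; 0 0 0.0001 0 0 0.1 0.05; 0 0 0.0001 0 0 0.1 0.05; 0 0 0 0 0 0 0.05", squeeze=35)

```text
t: 14.72
tool_pos: [0.5467, 0.041, 0.2029]
tool_rot: [0.157, 0.988, -0.0, 0.0]
wrist_force: [-0.7, 0.6, 3.2]
width: 0.111
grip_force: 48.8
```

```bash
python3 -c "
from h import *
s=st()"
```

```text
t 14.72 pos [0.5467 0.041  0.2029] yaw_y 1.256 zax [ 0. -0. -1.] j7 1.12 F [-0.7  0.6  3.2] T [ 0.053  0.142 -0.154] w 0.111 g 48.8
```

Request:
servo_tool(moves="0 0 0.0001 0 0 0.1 0.05; 0 0 0.0001 0 0 0.1 0.05; 0 0 0 0 0 0.1 0.05")

```text
t: 14.97
tool_pos: [0.5467, 0.0409, 0.2027]
tool_rot: [0.301, 0.953, -0.0, 0.0]
wrist_force: [-0.7, 0.1, 1.2]
width: 0.111
grip_force: 48.8
```

```bash
python3 -c "
from h import *
s=st()"
```

```text
t 14.97 pos [0.5467 0.0409 0.2027] yaw_y 0.958 zax [ 0. -0. -1.] j7 0.84 F [-0.7  0.1  1.2] T [0.101 0.106 0.2  ] w 0.111 g 48.8
```

Request:
servo_tool(moves="0 0 0.0001 0 0 0.1 0.05; 0 0 0.0001 0 0 0.1 0.05")

```text
t: 15.13
tool_pos: [0.5467, 0.0409, 0.2025]
tool_rot: [0.395, 0.919, -0.0, 0.0]
wrist_force: [-0.5, -0.1, 2.6]
width: 0.111
grip_force: 48.9
```

```bash
python3 -c "
from h import *
s=st()"
```

```text
t 15.13 pos [0.5467 0.0409 0.2025] yaw_y 0.758 zax [ 0. -0. -1.] j7 0.65 F [-0.5 -0.1  2.6] T [-0.013  0.223  0.274] w 0.111 g 48.9
```

Request:
servo_tool(moves="0 0 0 0 0 0.02 0.05; 0 0 0 0 0 0.02 0.05; 0 0 0 0 0 0.02 0.05")

```text
t: 15.38
tool_pos: [0.5467, 0.0409, 0.2025]
tool_rot: [0.421, 0.907, 0.0, 0.0]
wrist_force: [-1.2, -0.7, 2.7]
width: 0.106
grip_force: 48.9
```

```bash
python3 -c "
from h import *
s=st()"
```

```text
t 15.38 pos [0.5467 0.0409 0.2025] yaw_y 0.701 zax [ 0. -0. -1.] j7 0.60 F [-1.2 -0.7  2.7] T [-0.011  0.217  0.096] w 0.106 g 48.9
```

Request:
servo_tool(moves="0 0 0 0 0 0.03 0.05; 0 0 0 0 0 0.03 0.05; 0 0 0.0001 0 0 0.03 0.05; 0 0 0 0 0 0.03 0.05")

```text
t: 15.72
tool_pos: [0.5466, 0.0408, 0.2024]
tool_rot: [0.476, 0.88, 0.0, -0.0]
wrist_force: [-0.5, 0.2, 3.8]
width: 0.111
grip_force: 48.9
```

```bash
python3 -c "
from h import *
s=st()"
```

```text
t 15.72 pos [0.5466 0.0408 0.2024] yaw_y 0.580 zax [-0.  0. -1.] j7 0.48 F [-0.5  0.2  3.8] T [0.021 0.246 0.178] w 0.111 g 48.9
```

Request:
servo_tool(moves="0 0 0 0 0 0.04 0.05; 0 0 0 0 0 0.04 0.05; 0 0 0.0001 0 0 0.04 0.05; 0 0 0 0 0 0.04 0.05")

```text
t: 16.05
tool_pos: [0.5466, 0.0408, 0.2023]
tool_rot: [0.544, 0.839, -0.0, -0.0]
wrist_force: [-1.5, -0.9, 3.8]
width: 0.113
grip_force: 48.9
```

```bash
python3 -c "
from h import *
s=st()"
```

```text
t 16.05 pos [0.5466 0.0408 0.2023] yaw_y 0.419 zax [-0.  0. -1.] j7 0.33 F [-1.5 -0.9  3.8] T [-0.015  0.298  0.204] w 0.113 g 48.9
```

Request:
servo_tool(moves="0 0 0 0 0 0.04 0.05; 0 0 0.0001 0 0 0.04 0.05; 0 0 0 0 0 0.04 0.05; 0 0 0 0 0 0.04 0.05")

```text
t: 16.38
tool_pos: [0.5466, 0.0408, 0.2023]
tool_rot: [0.61, 0.793, -0.0, -0.0]
wrist_force: [-1.4, -0.2, 4.0]
width: 0.11
grip_force: 48.9
```

```bash
python3 -c "
from h import *
s=st()"
```

```text
t 16.38 pos [0.5466 0.0408 0.2023] yaw_y 0.259 zax [-0. -0. -1.] j7 0.18 F [-1.4 -0.2  4. ] T [-0.054  0.405  0.282] w 0.110 g 48.9
```

Request:
servo_tool(moves="0 0 0 0 0 0 0.05; 0 0 0 0 0 0 0.05; 0 0 0 0 0 0 0.05")

```text
t: 16.63
tool_pos: [0.5466, 0.0408, 0.2022]
tool_rot: [0.609, 0.793, 0.0, -0.0]
wrist_force: [-1.6, -0.6, 6.1]
width: 0.113
grip_force: 48.9
```

```bash
python3 -c "
from h import *
s=st()"
```

```text
t 16.63 pos [0.5466 0.0408 0.2022] yaw_y 0.261 zax [-0.  0. -1.] j7 0.18 F [-1.6 -0.6  6.1] T [-0.1    0.534 -0.042] w 0.113 g 48.9
```

Request:
servo_tool(moves="0 0 0 0 0 0.02 0.05; 0 0 0 0 0 0.02 0.05; 0 0 0 0 0 0.02 0.05")

```text
t: 16.88
tool_pos: [0.5466, 0.0408, 0.2022]
tool_rot: [0.633, 0.774, -0.0, -0.0]
wrist_force: [-3.0, 0.2, 5.0]
width: 0.111
grip_force: 48.9
```

```bash
python3 -c "
from h import *
s=st()"
```

```text
t 16.88 pos [0.5466 0.0408 0.2022] yaw_y 0.201 zax [-0. -0. -1.] j7 0.13 F [-3.   0.2  5. ] T [-0.075  0.497  0.263] w 0.111 g 48.9
```

```bash
cat >> h.py <<'E'
def rest(n=6):
    L=[]
    for i in range(n):
        s=arm.sense(); r=R.from_quat(s["tool_rot"]).as_matrix()
        L.append([s["ft_torque"][2],np.arctan2(r[1,1],r[0,1]),s["wrist_force"][2]]); arm.snapshot("top")
    print("T,yaw,Fz over time",np.round(L,3).T.tolist())
E
python3 -c "
from h import *
rest()"
```

```text
T,yaw,Fz over time [[0.263, 0.2, 0.146, 0.205, 0.081, 0.164], [0.201, 0.199, 0.201, 0.201, 0.201, 0.201], [5.028, 4.892, 5.777, 5.071, 4.507, 4.617]]
```

Request:
servo_tool(moves="0 0 0 0 0 0.05 0.05; 0 0 0 0 0 0.05 0.05; 0 0 0 0 0 0.05 0.05")

```text
t: 17.43
tool_pos: [0.5466, 0.0408, 0.2022]
tool_rot: [0.689, 0.724, -0.0, -0.0]
wrist_force: [-2.3, -0.4, 4.3]
width: 0.109
grip_force: 48.9
```

```bash
python3 -c "
from h import *
rest(5)"
```

```text
T,yaw,Fz over time [[0.367, 0.268, 0.069, 0.124, 0.086], [0.049, 0.046, 0.05, 0.051, 0.051], [4.282, 5.379, 5.471, 5.387, 5.252]]
```

Request:
servo_tool(moves="0 0 0 0 0 0.05 0.05; 0 0 0.0001 0 0 0.05 0.05; 0 0 0 0 0 0.05 0.05")

```text
t: 17.93
tool_pos: [0.5465, 0.0408, 0.2021]
tool_rot: [0.742, 0.671, -0.0, -0.0]
wrist_force: [-2.7, -0.7, 6.0]
width: 0.113
grip_force: 48.9
```

```bash
python3 -c "
from h import *
rest(5)"
```

```text
T,yaw,Fz over time [[0.477, 0.276, 0.204, 0.166, 0.128], [-0.1, -0.104, -0.1, -0.099, -0.099], [5.964, 6.778, 6.053, 5.365, 5.103]]
```

Request:
servo_tool(moves="0 0 0 0 0 0.05 0.05; 0 0 0 0 0 0.05 0.05; 0 0 0 0 0 0.02 0.05; 0 0 0 0 0 0.01 0.05; 0 0 0 0 0 0.01 0.05; 0 0 0 0 0 0.01 0.05")

```text
t: 18.68
tool_pos: [0.5466, 0.0408, 0.2021]
tool_rot: [0.789, 0.614, -0.0, 0.0]
wrist_force: [-3.2, -0.5, 5.3]
width: 0.112
grip_force: 48.6
```

```bash
python3 -c "
from h import *
rest(5)"
```

```text
T,yaw,Fz over time [[0.439, 0.417, 0.34, 0.327, 0.357], [-0.248, -0.249, -0.248, -0.248, -0.248], [5.293, 5.915, 5.242, 5.232, 5.562]]
```

Request:
servo_tool(moves="0 0 0.0001 0 0 0.05 0.05; 0 0 0 0 0 0.05 0.05; 0 0 0 0 0 0.02 0.05; 0 0 0 0 0 0.01 0.05; 0 0 0 0 0 0.01 0.05; 0 0 0 0 0 0.01 0.05")

```text
t: 19.43
tool_pos: [0.5465, 0.0408, 0.2021]
tool_rot: [0.833, 0.553, -0.0, 0.0]
wrist_force: [-2.5, -0.1, 6.3]
width: 0.116
grip_force: 49.0
```

```bash
python3 -c "
from h import *
rest(5)"
```

```text
T,yaw,Fz over time [[0.549, 0.576, 0.585, 0.604, 0.539], [-0.398, -0.399, -0.398, -0.398, -0.397], [6.28, 5.155, 7.131, 6.054, 6.992]]
```

Request:
servo_tool(moves="0 0 0 0 0 -0.03 0.05; 0 0 0 0 0 -0.02 0.05")

```text
t: 19.85
tool_pos: [0.5465, 0.0408, 0.2021]
tool_rot: [0.819, 0.574, -0.0, -0.0]
wrist_force: [-2.5, 0.1, 5.9]
width: 0.111
grip_force: 48.9
```

```bash
python3 -c "
from h import *
rest(4)"
```

```text
T,yaw,Fz over time [[-0.219, -0.153, -0.063, -0.084], [-0.348, -0.347, -0.349, -0.349], [5.905, 5.785, 6.234, 6.209]]
```

Request:
servo_tool(moves="0 0 0 0 0 -0.03 0.05; 0 0 0 0 0 -0.02 0.05")

```text
t: 20.22
tool_pos: [0.5465, 0.0408, 0.2021]
tool_rot: [0.805, 0.594, 0.0, -0.0]
wrist_force: [-2.7, 0.1, 6.8]
width: 0.112
grip_force: 48.9
```

```bash
python3 -c "
from h import *
rest(4); s=st(); print([ (d['location'],d['conf']) for d in arm.tip_of('jam_nut','top')+arm.tip_of('stop_screw','scene')])
for c in ('wrist',):
    arm.snapshot(c); m=arm.silhouettes('stop_screw',c)
    for d in m[:1]:
        np.save('m.npy',d['mask']); ys,xs=np.nonzero(d['mask']); print(d['conf'],len(xs),xs.min(),xs.max(),ys.min(),ys.max())
"
```

```text
T,yaw,Fz over time [[-0.416, -0.363, -0.346, -0.328], [-0.299, -0.298, -0.3, -0.3], [6.837, 5.31, 6.361, 5.665]]
t 20.42 pos [0.5465 0.0408 0.2021] yaw_y -0.300 zax [-0.     0.001 -1.   ] j7 -0.34 F [-2.5  0.1  5.3] T [-0.063  0.72  -0.277] w 0.113 g 48.9
[([0.5439, 0.0391, 0.1675], 0.97)]
0.85 1401 313 334 268 342
```

Request:
servo_tool(moves="0 0 0 0 0 0 0.2; 0 0 0 0 0 0 0.2; 0 0 0 0 0 0 0.2; 0 0 0 0 0 0 0.2")

```text
t: 20.95
tool_pos: [0.5463, 0.0409, 0.2014]
tool_rot: [0.805, 0.593, -0.0, -0.0]
wrist_force: [-0.8, -0.8, 0.1]
width: 0.197
grip_force: 0.0
```

Run:
```python
from h import *
rest(4); s=st()
k=arm.calibration("wrist"); im=arm.snapshot("wrist")
a=cv2.resize(im[255:355,270:390],None,fx=3.3,fy=3.3,interpolation=cv2.INTER_CUBIC)
b=arm.snapshot("scene")
u=proj("scene",[[0.5465,0.0412,0.17]])[0].astype(int)
b=cv2.resize(b[u[1]-50:u[1]+50,u[0]-60:u[0]+60],None,fx=3.3,fy=3.3,interpolation=cv2.INTER_CUBIC)
cv2.imwrite("pics/c6.png",np.hstack([a,b]))
```

```text
T,yaw,Fz over time [[0.019, 0.025, 0.032, 0.006], [-0.3, -0.3, -0.301, -0.301], [0.085, 0.549, 0.125, 0.836]]
t 21.15 pos [0.5465 0.0409 0.2016] yaw_y -0.301 zax [-0.001 -0.    -1.   ] j7 -0.34 F [-0.6  0.2  0.2] T [-0.01   0.097 -0.029] w 0.203 g 0.0
```

View pics/c6.png

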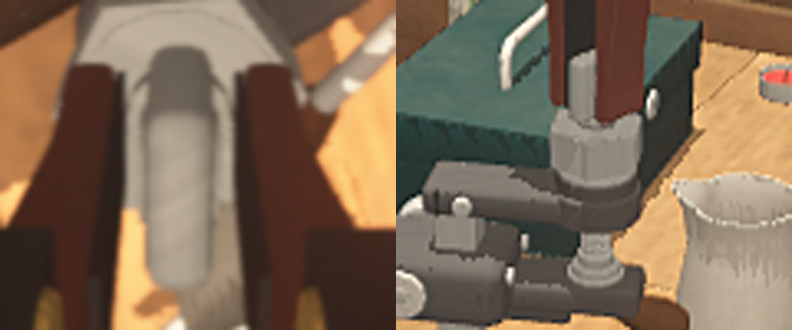

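The wrist half shows the spade parallel between the pads, so it turned with the gripper. The scene half shows the nose on the anvil and the nut still clear. The last forward readings were high, so I'll regrip without side load, back off a little, and come in slowly while reading torque.

Request:
servo_tool(moves="0 -0.0003 0 0 0 0 0.2; 0 0 0 0 0 0 0.05; 0 0 0 0 0 0 0.05; 0 0 0 0 0 0 0.05; 0 0 0 0 0 0 0.05; 0 0 0 0 0 0 0.05", squeeze=25)

```text
t: 21.75
tool_pos: [0.5465, 0.0409, 0.2019]
tool_rot: [0.805, 0.593, 0.0, 0.0]
wrist_force: [0.3, -0.0, 0.7]
width: 0.116
grip_force: 41.0
```

```bash
python3 -c "
from h import *
rest(3);st()"
```

```text
T,yaw,Fz over time [[-0.313, -0.321, -0.315], [-0.301, -0.301, -0.301], [0.701, -0.322, 0.153]]
t 21.90 pos [0.5465 0.041  0.2019] yaw_y -0.301 zax [ 0.  0. -1.] j7 -0.34 F [ 0.7 -0.5  1.5] T [-0.087 -0.038 -0.317] w 0.115 g 41.0
```

Request:
servo_tool(moves="0 0 0 0 0 -0.05 0.05; 0 0 -0.0001 0 0 -0.05 0.05; 0 0 0 0 0 -0.03 0.05; 0 0 0 0 0 -0.01 0.05; 0 0 0 0 0 -0.01 0.05")

```text
t: 22.32
tool_pos: [0.5465, 0.041, 0.2019]
tool_rot: [0.758, 0.652, 0.0, 0.0]
wrist_force: [1.3, 0.6, -0.8]
width: 0.111
grip_force: 41.0
```

```bash
python3 -c "
from h import *
rest(3);st()"
```

```text
T,yaw,Fz over time [[-0.328, -0.307, -0.255], [-0.151, -0.151, -0.151], [-0.789, -0.537, -1.383]]
t 22.47 pos [0.5465 0.0409 0.202 ] yaw_y -0.152 zax [ 0.  0. -1.] j7 -0.20 F [ 1.   0.1 -0.2] T [-0.075 -0.246 -0.321] w 0.114 g 41.0
```

Request:
servo_tool(moves="0 0 0 0 0 -0.05 0.05; 0 0 -0.0001 0 0 -0.05 0.05; 0 0 0 0 0 -0.03 0.05; 0 0 0 0 0 -0.01 0.05; 0 0 0 0 0 -0.01 0.05")

```text
t: 22.88
tool_pos: [0.5465, 0.0409, 0.202]
tool_rot: [0.708, 0.707, 0.0, 0.0]
wrist_force: [1.4, -0.5, -1.6]
width: 0.111
grip_force: 41.0
```

```bash
python3 -c "
from h import *
rest(3);st()"
```

```text
T,yaw,Fz over time [[-0.302, -0.291, -0.268], [-0.001, -0.001, -0.001], [-1.589, -0.943, -2.487]]
t 23.03 pos [0.5465 0.041  0.202 ] yaw_y -0.002 zax [ 0. -0. -1.] j7 -0.06 F [ 1.8  0.6 -2.1] T [-0.067 -0.435 -0.264] w 0.113 g 41.0
```

Request:
servo_tool(moves="0 0 -0.0001 0 0 -0.08 0.05; 0 0 0 0 0 -0.08 0.05; 0 0 -0.0001 0 0 -0.05 0.05; 0 0 0 0 0 -0.05 0.05; 0 0 0 0 0 -0.02 0.05; 0 0 0 0 0 -0.01 0.05; 0 0 0 0 0 -0.01 0.05")

```text
t: 23.62
tool_pos: [0.5465, 0.041, 0.2021]
tool_rot: [0.594, 0.804, -0.0, 0.0]
wrist_force: [3.5, -0.4, -4.5]
width: 0.112
grip_force: 41.0
```

```bash
python3 -c "
from h import *
rest(4)"
```

```text
T,yaw,Fz over time [[-0.187, -0.155, -0.118, -0.134], [0.299, 0.299, 0.299, 0.299], [-4.47, -4.062, -4.482, -5.109]]
```

Request:
servo_tool(moves="0 0 -0.0001 0 0 -0.08 0.05; 0 0 0 0 0 -0.08 0.05; 0 0 -0.0001 0 0 -0.05 0.05; 0 0 0 0 0 -0.05 0.05; 0 0 0 0 0 -0.02 0.05; 0 0 0 0 0 -0.01 0.05; 0 0 0 0 0 -0.01 0.05")

```text
t: 24.4
tool_pos: [0.5464, 0.041, 0.2022]
tool_rot: [0.467, 0.884, -0.0, 0.0]
wrist_force: [4.2, 0.7, -7.2]
width: 0.111
grip_force: 41.0
```

```bash
python3 -c "
from h import *
rest(4)"
```

```text
T,yaw,Fz over time [[-0.063, -0.149, 0.017, -0.029], [0.599, 0.599, 0.599, 0.598], [-7.184, -7.564, -8.084, -8.39]]
```

Request:
servo_tool(moves="0 0 0 0 0 0 0.2; 0 0 0 0 0 0 0.2; 0 0 0 0 0 0 0.2; 0 0 0 0 0 0 0.05; 0 0 0 0 0 0 0.05; 0 0 0 0 0 0 0.05; 0 0 0 0 0 0 0.05; 0 0 0 0 0 0 0.05; 0 0 0 0 0 0.03 0.05; 0 0 0 0 0 0.05 0.05")

```text
t: 25.43
tool_pos: [0.5464, 0.0411, 0.2027]
tool_rot: [0.502, 0.865, 0.0, 0.0]
wrist_force: [-0.1, 0.7, 2.9]
width: 0.112
grip_force: 30.4
```

Request:
servo_tool(moves="0 0 0.0001 0 0 0.08 0.05; 0 0 0 0 0 0.08 0.05; 0 0 0.0001 0 0 0.08 0.05; 0 0 0 0 0 0.04 0.05; 0 0 0 0 0 0.02 0.05; 0 0 0 0 0 0.01 0.05; 0 0 0 0 0 0.01 0.05")

```text
t: 26.02
tool_pos: [0.5465, 0.0412, 0.2026]
tool_rot: [0.633, 0.774, 0.0, 0.0]
wrist_force: [-0.4, -0.1, 5.2]
width: 0.112
grip_force: 30.4
```

```bash
python3 -c "
from h import *
rest(4)"
```

```text
T,yaw,Fz over time [[0.24, 0.231, 0.165, 0.215], [0.2, 0.199, 0.2, 0.2], [5.217, 5.345, 4.985, 5.207]]
```

Request:
servo_tool(moves="0 0 0 0 0 0.05 0.05; 0 0 0 0 0 0.05 0.05; 0 0 0.0001 0 0 0.05 0.05; 0 0 0 0 0 0.02 0.05; 0 0 0 0 0 0.01 0.05; 0 0 0 0 0 0.01 0.05; 0 0 0 0 0 0.01 0.05")

```text
t: 26.8
tool_pos: [0.5465, 0.0412, 0.2026]
tool_rot: [0.707, 0.707, 0.0, 0.0]
wrist_force: [-1.2, 0.8, 6.2]
width: 0.112
grip_force: 30.5
```

```bash
python3 -c "
from h import *
rest(5);st()"
```

```text
T,yaw,Fz over time [[0.338, 0.326, 0.338, 0.271, 0.313], [0.0, -0.0, 0.0, 0.001, 0.001], [6.222, 6.409, 5.51, 5.139, 5.762]]
t 27.05 pos [0.5465 0.0412 0.2026] yaw_y 0.001 zax [ 0.  0. -1.] j7 -0.06 F [-0.8  1.   5.4] T [0.087 0.386 0.307] w 0.113 g 30.4
```

Forward torque is now about 0.31 N m at rest, which is hand-firm. I'm releasing the spade and looking at the nut.

Request:
servo_tool(moves="0 0 0 0 0 0 0.3; 0 0 0 0 0 0 0.6; 0 0 0 0 0 0 0.9; 0 0 -0.03 0 0 0 1; 0 0 -0.03 0 0 0 1; 0 0 -0.03 0 0 0 1; 0 0 -0.03 0 0 0 1; 0 0 0 0 0 0 1; 0 0 0 0 0 0 1")

```text
t: 27.8
tool_pos: [0.5471, 0.0409, 0.3234]
tool_rot: [0.707, 0.707, 0.001, 0.001]
wrist_force: [-0.1, 0.2, -0.4]
width: 0.755
grip_force: 0.0
```

Run:
```python
from h import *
s=st()
k=arm.calibration("wrist"); im=arm.snapshot("wrist")
u=proj("wrist",[[0.5465,0.041,0.194]],k)[0].astype(int);c=u-[50,50];print(u,c)
a=cv2.resize(im[c[1]:c[1]+100,c[0]:c[0]+100],None,fx=4,fy=4,interpolation=cv2.INTER_CUBIC)
k2=arm.calibration("scene");b=arm.snapshot("scene")
u=proj("scene",[[0.5465,0.041,0.18]])[0].astype(int);c=u-[50,50];print(u,c)
b=cv2.resize(b[c[1]:c[1]+100,c[0]:c[0]+100],None,fx=4,fy=4,interpolation=cv2.INTER_CUBIC)
cv2.imwrite("pics/c7.png",np.hstack([a,b]))
import json;json.dump({q:np.asarray(v).tolist() for q,v in k.items()},open("k7.json","w"))
```

```text
t 27.80 pos [0.5471 0.0409 0.3234] yaw_y -0.001 zax [ 0.003  0.001 -1.   ] j7 -0.11 F [-0.1  0.2 -0.4] T [-0.09   0.038 -0.   ] w 0.755 g 0.0
[322 229] [272 179]
[307 214] [257 164]
```

View pics/c7.png

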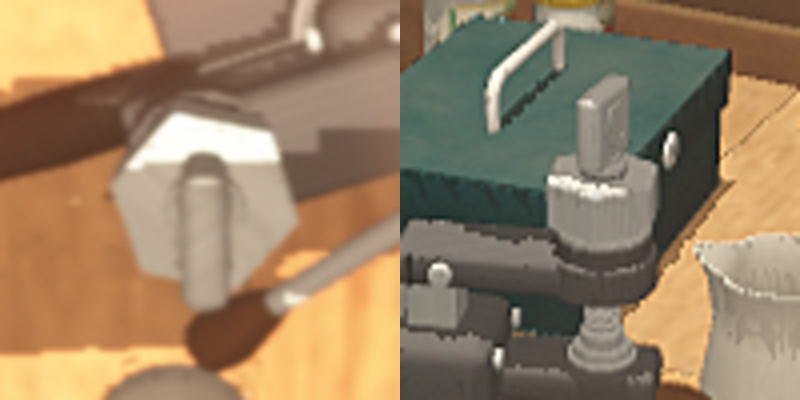

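The wrist half shows the hex nut with vertices near (168,110), (278,128), (298,222) and (112,190), so a flat normal at about 0.33 rad. That means the nut stayed put while the screw turned. The scene half shows the nose on the anvil and the nut high. I'll regrip the nut at yaw 2.44 and run it down.

Request:
servo_tool(moves="0 0 0 0 0 -0.122 1; 0 0 0 0 0 -0.122 1; 0 0 0 0 0 -0.122 1; 0 0 0 0 0 -0.122 1; 0 0 0 0 0 -0.122 1; 0 0 0 0 0 -0.122 1; 0 0 0 0 0 -0.122 1; 0 0 0 0 0 -0.122 1; 0 0 0 0 0 -0.122 1; 0 0 0 0 0 -0.122 1")

```text
t: 28.73
tool_pos: [0.5454, 0.0409, 0.3201]
tool_rot: [0.172, 0.985, -0.001, -0.002]
wrist_force: [-1.1, -0.5, -0.1]
width: 0.998
grip_force: 0.0
```

Request:
servo_tool(moves="0 0 0 0 0 -0.122 1; 0 0 0 0 0 -0.122 1; 0 0 0 0 0 -0.122 1; 0 0 0 0 0 -0.122 1; 0 0 0 0 0 -0.122 1; 0 0 0 0 0 -0.122 1; 0 0 0 0 0 -0.122 1; 0 0 0 0 0 -0.122 1; 0 0 0 0 0 -0.122 1; 0 0 0 0 0 -0.122 1")

```text
t: 29.57
tool_pos: [0.5454, 0.0409, 0.3201]
tool_rot: [-0.423, 0.906, 0.0, -0.002]
wrist_force: [0.2, 0.3, -0.5]
width: 1.004
grip_force: 0.0
```

Request:
servo_tool(moves="0 0 0.035 0 0 0 1; 0 0 0.035 0 0 0 1; 0 0 0.03 0 0 0 1; 0 0 0.02 0 0 0 1; 0 0 0 0 0 0 1; 0 0 0 0 0 0 1; 0 0 0 0 0 0 1")

```text
t: 30.15
tool_pos: [0.5468, 0.041, 0.2027]
tool_rot: [-0.421, 0.907, -0.0, 0.0]
wrist_force: [-0.0, -0.2, 0.6]
width: 0.994
grip_force: 0.0
```

```bash
python3 -c "
from h import *
st()"
```

```text
t 30.15 pos [0.5468 0.041  0.2027] yaw_y 2.439 zax [ 0.  0. -1.] j7 2.29 F [-0.  -0.2  0.6] T [ 0.056 -0.021  0.006] w 0.994 g 0.0
```

Request:
servo_tool(moves="0 0 0.015 0 0 0 1; 0 0 0.011 0 0 0 1; 0 0 0 0 0 0 0.35; 0 0 0 0 0 0 0.35; 0 0 0 0 0 0 0.35; 0 0 0 0 0 0 0.35; 0 0 0 0 0 0 0.35; 0 0 0 0 0 0 0.35; 0 0 0 0 0 0 0.35; 0 0 0 0 0 0 0.35", squeeze=6)

```text
t: 30.98
tool_pos: [0.5465, 0.041, 0.1763]
tool_rot: [-0.421, 0.907, -0.0, 0.0]
wrist_force: [-0.2, 0.2, -0.4]
width: 0.437
grip_force: 6.2
```

```bash
python3 -c "
from h import *
st()"
```

```text
t 30.98 pos [0.5465 0.041  0.1763] yaw_y 2.439 zax [ 0.  0. -1.] j7 2.29 F [-0.2  0.2 -0.4] T [ 0.012 -0.092 -0.1  ] w 0.437 g 6.2
```

Request:
servo_tool(moves="0 0 0 0 0 0.05 0.35; 0 0 0.0001 0 0 0.12 0.35; 0 0 0.0001 0 0 0.12 0.35; 0 0 0.0001 0 0 0.12 0.35; 0 0 0.0001 0 0 0.12 0.35; 0 0 0.0001 0 0 0.12 0.35; 0 0 0.0001 0 0 0.12 0.35; 0 0 0.0001 0 0 0.12 0.35; 0 0 0.0001 0 0 0.12 0.35; 0 0 0.0001 0 0 0.12 0.35", squeeze=30)

```text
t: 31.82
tool_pos: [0.5465, 0.041, 0.1754]
tool_rot: [0.133, 0.991, -0.0, 0.0]
wrist_force: [-1.0, -0.2, 1.0]
width: 0.431
grip_force: 29.7
```

Request:
servo_tool(moves="0 0 0.0001 0 0 0.12 0.35; 0 0 0.0001 0 0 0.12 0.35; 0 0 0.0001 0 0 0.12 0.35; 0 0 0.0001 0 0 0.12 0.35; 0 0 0.0001 0 0 0.12 0.35; 0 0 0.0001 0 0 0.12 0.35; 0 0 0.0001 0 0 0.12 0.35; 0 0 0.0001 0 0 0.12 0.35; 0 0 0.0001 0 0 0.12 0.35; 0 0 0.0001 0 0 0.12 0.35")

```text
t: 32.65
tool_pos: [0.5465, 0.0411, 0.1744]
tool_rot: [0.669, 0.743, 0.0, 0.0]
wrist_force: [0.0, -0.2, 0.5]
width: 0.431
grip_force: 29.7
```

```bash
python3 -c "
from h import *
st()"
```

```text
t 32.65 pos [0.5465 0.0411 0.1744] yaw_y 0.104 zax [ 0. -0. -1.] j7 0.17 F [ 0.  -0.2  0.5] T [-0.147  0.064  0.311] w 0.431 g 29.7
```

Request:
servo_tool(moves="0 0 0 0 0 0.12 0.35; 0 0 0.0001 0 0 0.12 0.35; 0 0 0.0001 0 0 0.12 0.35; 0 0 0.0001 0 0 0.12 0.35; 0 0 0.0001 0 0 0.12 0.35; 0 0 0.0001 0 0 0.12 0.35; 0 0 0 0 0 0.05 0.35; 0 0 0 0 0 0.02 0.35")

```text
t: 33.32
tool_pos: [0.5465, 0.0411, 0.1738]
tool_rot: [0.903, 0.43, 0.0, 0.0]
wrist_force: [1.0, 0.2, 0.0]
width: 0.433
grip_force: 29.7
```

```bash
python3 -c "
from h import *
rest(3);st()"
```

```text
T,yaw,Fz over time [[0.186, 0.1, 0.035], [-0.683, -0.682, -0.68], [0.034, 0.999, 1.578]]
t 33.47 pos [0.5465 0.041  0.1738] yaw_y -0.679 zax [ 0. -0. -1.] j7 -0.51 F [-0.1 -0.   0.8] T [-0.195 -0.038  0.036] w 0.431 g 29.8
```

Request:
servo_tool(moves="0 0 0.0001 0 0 0.08 0.35; 0 0 0.0001 0 0 0.08 0.35; 0 0 0 0 0 0.08 0.35; 0 0 0.0001 0 0 0.08 0.35; 0 0 0 0 0 0.04 0.35; 0 0 0 0 0 0.02 0.35; 0 0 0 0 0 0.01 0.35; 0 0 0 0 0 0.01 0.35; 0 0 0 0 0 0.01 0.35")

```text
t: 34.22
tool_pos: [0.5465, 0.041, 0.1735]
tool_rot: [0.971, 0.238, 0.0, -0.0]
wrist_force: [-0.5, -0.6, 2.0]
width: 0.433
grip_force: 32.7
```

```bash
python3 -c "
from h import *
rest(3)"
```

```text
T,yaw,Fz over time [[0.22, 0.249, 0.132], [-1.091, -1.092, -1.091], [2.049, 2.435, 1.836]]
```

Request:
servo_tool(moves="0 0 0 0 0 0.04 0.35; 0 0 0.0001 0 0 0.06 0.35; 0 0 0 0 0 0.05 0.35; 0 0 0.0001 0 0 0.03 0.35; 0 0 0 0 0 0.01 0.35; 0 0 0 0 0 0.01 0.35; 0 0 0 0 0 0.01 0.35")

```text
t: 34.95
tool_pos: [0.5465, 0.041, 0.1735]
tool_rot: [0.991, 0.134, 0.0, -0.0]
wrist_force: [1.2, 1.5, 4.1]
width: 0.432
grip_force: 38.5
```

```bash
python3 -c "
from h import *
rest(3)"
```

```text
T,yaw,Fz over time [[0.181, 0.127, 0.142], [-1.301, -1.302, -1.301], [4.089, 6.173, 5.916]]
```

Request:
servo_tool(moves="0 0 0 0 0 0.04 0.35; 0 0 0 0 0 0.04 0.35; 0 0 0 0 0 0.03 0.35; 0 0 0 0 0 0.02 0.35; 0 0 0 0 0 0.01 0.35; 0 0 0 0 0 0.01 0.35; 0 0 0 0 0 0.01 0.35")

```text
t: 35.68
tool_pos: [0.5466, 0.041, 0.1734]
tool_rot: [0.999, 0.055, 0.0, -0.0]
wrist_force: [-0.4, -0.4, 4.9]
width: 0.433
grip_force: 41.0
```

```bash
python3 -c "
from h import *
rest(3)"
```

```text
T,yaw,Fz over time [[0.328, 0.093, 0.133], [-1.462, -1.462, -1.462], [4.858, 4.12, 5.293]]
```

Request:
servo_tool(moves="0 0 0 0 0 0.04 0.35; 0 0 0 0 0 0.04 0.35; 0 0 0 0 0 0.03 0.35; 0 0 0 0 0 0.02 0.35; 0 0 0 0 0 0.01 0.35; 0 0 0 0 0 0.01 0.35; 0 0 0 0 0 0.01 0.35")

```text
t: 36.42
tool_pos: [0.5465, 0.041, 0.1733]
tool_rot: [1.0, -0.025, 0.0, -0.0]
wrist_force: [0.4, 0.2, 5.1]
width: 0.436
grip_force: 41.8
```

```bash
python3 -c "
from h import *
rest(3);st()"
```

```text
T,yaw,Fz over time [[0.285, 0.33, 0.265], [-1.622, -1.622, -1.621], [5.078, 5.544, 6.043]]
t 36.57 pos [0.5465 0.041  0.1734] yaw_y -1.621 zax [ 0. -0. -1.] j7 -1.28 F [-0.3 -0.4  5.7] T [-0.067  0.198  0.254] w 0.432 g 42.0
```

Request:
servo_tool(moves="0 0 0 0 0 0.04 0.35; 0 0 0 0 0 0.04 0.35; 0 0 0 0 0 0.03 0.35; 0 0 0 0 0 0.02 0.35; 0 0 0 0 0 0.01 0.35; 0 0 0 0 0 0.01 0.35; 0 0 0 0 0 0.01 0.35", squeeze=45)

```text
t: 37.15
tool_pos: [0.5465, 0.0409, 0.1733]
tool_rot: [0.994, -0.105, 0.0, -0.0]
wrist_force: [0.5, 0.4, 4.3]
width: 0.429
grip_force: 57.5
```

```bash
python3 -c "
from h import *
rest(4)"
```

```text
T,yaw,Fz over time [[0.308, 0.179, 0.062, 0.11], [-1.782, -1.782, -1.781, -1.781], [4.275, 4.691, 3.866, 4.471]]
```

Request:
servo_tool(moves="0 0 0 0 0 0.03 0.35; 0 0 0 0 0 0.02 0.35; 0 0 0 0 0 0.02 0.35; 0 0 0 0 0 0.01 0.35; 0 0 0 0 0 0.01 0.35; 0 0 0 0 0 0.01 0.35")

```text
t: 37.85
tool_pos: [0.5465, 0.041, 0.1733]
tool_rot: [0.988, -0.155, 0.0, -0.0]
wrist_force: [2.4, -1.9, 2.6]
width: 0.431
grip_force: 61.6
```

```bash
python3 -c "
from h import *
rest(4);st()"
```

```text
T,yaw,Fz over time [[0.097, 0.097, 0.111, -0.042], [-1.882, -1.883, -1.882, -1.881], [2.581, 4.358, 3.933, 4.173]]
t 38.05 pos [0.5465 0.041  0.1733] yaw_y -1.881 zax [ 0.  0. -1.] j7 -1.49 F [2.7 0.3 3.4] T [ 0.019 -0.369  0.031] w 0.426 g 57.8
```

```bash
cat > spade.py <<'E'
from h import *
def fit(cam):
    k=arm.calibration(cam); arm.snapshot(cam); m=arm.silhouettes("stop_screw",cam)
    if not m: print(cam,"none"); return
    M=m[0]["mask"].astype(bool); ys,xs=np.nonzero(M); print(cam,m[0]["conf"],M.sum(),xs.min(),xs.max(),ys.min(),ys.max())
    out=[]
    for th in np.arange(-1.57,1.57,.05):
        c,s=np.cos(th),np.sin(th)
        P=[[.5465+c*a-s*b,.041+s*a+c*b,z] for a in(-.0145,.0145) for b in(-.005,.005) for z in(.1993,.2293)]
        q=cv2.convexHull(proj(cam,P,k).astype(np.float32))
        h=np.zeros((480,640),np.uint8); cv2.fillConvexPoly(h,q.astype(np.int32),1)
        best=0
        for dx in range(-4,5):
            for dy in range(-4,5):
                H=np.roll(h,(dy,dx),(0,1)).astype(bool)
                if cam=="wrist": H=H&(np.arange(480)[:,None]<=ys.max())
                best=max(best,(H&M).sum()/(H|M).sum())
        out.append((best,round(float(th),2)))
    print(sorted(out)[::-1][:6])
if __name__=="__main__":
    fit("wrist"); fit("scene"); rest(2)
E
python3 spade.py
```

```text
wrist 0.94 3272 289 361 274 357
[(np.float64(0.8614357262103506), -1.27), (np.float64(0.8586562587120156), -1.22), (np.float64(0.8546594471359361), -1.17), (np.float64(0.8497925311203319), -1.32), (np.float64(0.8476970895733258), -1.12), (np.float64(0.8444811450591797), -1.37)]
scene 0.68 345 302 313 183 251
[(np.float64(0.5979643765903307), -1.27), (np.float64(0.5894736842105263), -1.22), (np.float64(0.5752688172043011), -1.17), (np.float64(0.5729166666666666), -0.97), (np.float64(0.5703883495145631), -1.32), (np.float64(0.5703125), -1.02)]
T,yaw,Fz over time [[0.015, 0.054], [-1.881, -1.881], [3.598, 3.231]]
```

```bash
cat > edge.py <<'E'
from h import *
def edgefit(cam="wrist",cut=357,zt=.2293,r=5):
    k=arm.calibration(cam); im=arm.snapshot(cam); cv2.imwrite("pics/raw_%s.png"%cam,im)
    g=cv2.cvtColor(im,cv2.COLOR_BGR2GRAY); e=cv2.Canny(cv2.GaussianBlur(g,(3,3),0),25,60)
    gx,gy=cv2.Sobel(g,5,1,0),cv2.Sobel(g,5,0,1)
    dt=cv2.distanceTransform(255-e,cv2.DIST_L2,3)
    out=[]
    for th in np.arange(-1.57-.8,-1.57+.81,.04):
        c,s=np.cos(th),np.sin(th)
        C=np.array([[.5465+c*a-s*b,.041+s*a+c*b,zt] for a,b in((-.0145,-.005),(.0145,-.005),(.0145,.005),(-.0145,.005))])
        P=np.concatenate([C[i]+(C[(i+1)%4]-C[i])*np.linspace(.1,.9,25 if i%2==0 else 8)[:,None] for i in range(4)])
        q=proj(cam,P,k); best=9
        for dx in range(-r,r+1):
            for dy in range(-r,r+1):
                u=np.round(q+[dx,dy]).astype(int); ok=(u[:,1]<cut)
                if ok.sum()<20: continue
                best=min(best,np.minimum(dt[u[ok,1],u[ok,0]],4).mean())
        out.append((round(float(best),2),round(float(th),2)))
    print(cam,sorted(out)[:8])
if __name__=="__main__":
    edgefit(); st()
E
python3 edge.py
```

```text
wrist [(0.62, -1.53), (0.64, -1.49), (0.72, -1.57), (0.77, -1.45), (0.9, -1.61), (0.95, -1.41), (1.05, -1.37), (1.26, -1.65)]
t 38.40 pos [0.5465 0.0409 0.1733] yaw_y -1.881 zax [ 0. -0. -1.] j7 -1.49 F [ 2.2 -1.5  2.7] T [-0.395 -0.252  0.008] w 0.430 g 57.9
```

Request:
servo_tool(moves="0 0 0 0 0 0.02 0.35; 0 0 0 0 0 0.02 0.35; 0 0 0 0 0 0.02 0.35")

```text
t: 38.65
tool_pos: [0.5465, 0.041, 0.1733]
tool_rot: [0.983, -0.185, 0.0, 0.0]
wrist_force: [3.4, -1.5, 3.3]
width: 0.428
grip_force: 61.9
```

```bash
python3 -c "
from h import *
rest(3);st()"
```

```text
T,yaw,Fz over time [[0.178, 0.167, 0.09], [-1.943, -1.944, -1.942], [3.276, 4.278, 4.474]]
t 38.80 pos [0.5465 0.041  0.1733] yaw_y -1.941 zax [ 0. -0. -1.] j7 -1.53 F [ 2.7 -0.3  2.8] T [-0.09  -0.596  0.074] w 0.426 g 58.0
```

Request:
servo_tool(moves="0 0 0 0 0 0.02 0.35; 0 0 0 0 0 0.02 0.35; 0 0 0 0 0 0.02 0.35")

```text
t: 39.05
tool_pos: [0.5465, 0.0411, 0.1733]
tool_rot: [0.977, -0.215, 0.0, -0.0]
wrist_force: [2.7, -1.0, 2.5]
width: 0.431
grip_force: 55.2
```

```bash
python3 -c "
from h import *
rest(3);st()"
```

```text
T,yaw,Fz over time [[0.053, 0.05, -0.006], [-2.003, -2.004, -2.002], [2.49, 2.916, 3.588]]
t 39.20 pos [0.5464 0.041  0.1732] yaw_y -2.002 zax [ 0.  0. -1.] j7 -1.58 F [ 3.4 -0.6  3.7] T [-0.091 -0.473 -0.013] w 0.431 g 55.7
```

Request:
servo_tool(moves="0 0 0 0 0 -0.02 0.35; 0 0 0 0 0 -0.02 0.35; 0 0 0 0 0 -0.02 0.35")

```text
t: 39.45
tool_pos: [0.5464, 0.041, 0.1733]
tool_rot: [0.983, -0.183, 0.0, -0.0]
wrist_force: [3.4, -2.0, 4.3]
width: 0.429
grip_force: 57.5
```

```bash
python3 -c "
from h import *
rest(3)"
```

```text
T,yaw,Fz over time [[-0.212, 0.108, 0.133], [-1.939, -1.938, -1.939], [4.253, 2.464, 3.756]]
```

Request:
servo_tool(moves="0 0 0 0 0 0.04 0.35; 0 0 0 0 0 0.05 0.35; 0 0 0 0 0 0.05 0.35")

```text
t: 39.85
tool_pos: [0.5465, 0.041, 0.1732]
tool_rot: [0.967, -0.253, 0.0, 0.0]
wrist_force: [5.0, -2.0, 0.5]
width: 0.432
grip_force: 58.1
```

```bash
python3 -c "
from h import *
rest(3);st()"
```

```text
T,yaw,Fz over time [[0.041, 0.139, -0.041], [-2.083, -2.086, -2.082], [0.51, 3.421, 3.7]]
t 40.00 pos [0.5464 0.0409 0.1732] yaw_y -2.080 zax [ 0. -0. -1.] j7 -1.64 F [ 2.8 -0.3  3.3] T [-0.169 -0.644 -0.115] w 0.427 g 58.0
```

```bash
cat > hexfit.py <<'E'
from h import *
def hexfit(cut,zt,r=6):
    k=arm.calibration("wrist"); im=cv2.imread("pics/raw_wrist.png"); s=arm.sense()
    g=cv2.cvtColor(im,cv2.COLOR_BGR2GRAY); e=cv2.Canny(cv2.GaussianBlur(g,(3,3),0),20,50)
    dt=cv2.distanceTransform(255-e,cv2.DIST_L2,3); out=[]
    for z in zt:
      for th in np.arange(0,1.047,.05):
        a=th+np.pi/6+np.arange(7)*np.pi/3; C=np.c_[.5465+.02194*np.cos(a),.041+.02194*np.sin(a),a*0+z]
        P=np.concatenate([C[i]+(C[i+1]-C[i])*np.linspace(.05,.95,20)[:,None] for i in range(6)])
        q=proj("wrist",P,k); best=9
        for dx in range(-r,r+1,1):
            for dy in range(-r,r+1,1):
                u=np.round(q+[dx,dy]).astype(int); ok=u[:,1]<cut
                b=np.minimum(dt[u[ok,1],u[ok,0]],4).mean() if ok.sum()>30 else 9
                best=min(best,b)
        out.append((round(float(best),2),round(float(th),2),z))
    print("hex",sorted(out)[:6])
E
python3 - <<'E'
from edge import *; from hexfit import *
edgefit(); s=st(); print("tool yaw mod60",-2.08%1.0472); hexfit(320,[.1915])
m=arm.silhouettes("jam_nut","wrist"); print([(d["conf"],d["mask"].sum()) for d in m])
ys,xs=np.nonzero(m[0]["mask"]); print(xs.min(),xs.max(),ys.min(),ys.max(), proj("wrist",[[.5465,.041,.1915],[.5465,.041,.1735]]))
rest(3)
E
```

```text
wrist [(0.53, -1.49), (0.58, -1.53), (0.71, -1.45), (0.78, -1.57), (0.83, -1.41), (0.88, -1.37), (0.89, -1.61), (1.01, -1.33)]
t 40.05 pos [0.5464 0.041  0.1732] yaw_y -2.080 zax [ 0. -0. -1.] j7 -1.64 F [4.9 0.6 2. ] T [ 0.134 -0.83  -0.099] w 0.430 g 54.2
tool yaw mod60 0.014399999999999746
hex [(0.22, 0.0, 0.1915), (0.35, 1.0, 0.1915), (0.44, 0.05, 0.1915), (0.71, 0.1, 0.1915), (0.71, 0.95, 0.1915), (1.02, 0.9, 0.1915)]
[(0.97, np.int64(3671))]
285 363 255 332 [[324.73379932 311.19270401]
 [324.66231368 294.49786469]]
T,yaw,Fz over time [[-0.084, -0.087, -0.067], [-2.08, -2.08, -2.08], [2.777, 1.208, 2.182]]
```

Request:
servo_tool(moves="0 0 0 0 0 0 0.55; 0 0 -0.0002 0 0 0 0.55; 0 0 0 0 0 0 0.55; 0 0 0 0 0 0 0.35; 0 0 0 0 0 0 0.35; 0 0 0 0 0 0 0.35; 0 0 0 0 0 0 0.35; 0 0 0 0 0 0 0.35", squeeze=30)

```text
t: 40.92
tool_pos: [0.5455, 0.0415, 0.1734]
tool_rot: [0.968, -0.252, -0.001, -0.0]
wrist_force: [-1.0, 2.1, 5.6]
width: 0.435
grip_force: 31.0
```

```bash
python3 -c "
from h import *
rest(3);st()"
```

```text
T,yaw,Fz over time [[-0.296, -0.215, -0.236], [-2.081, -2.081, -2.081], [5.581, 6.27, 5.734]]
t 41.07 pos [0.5455 0.0415 0.1734] yaw_y -2.081 zax [-0.002  0.002 -1.   ] j7 -1.64 F [-0.1  0.7  5.6] T [ 0.15   0.01  -0.271] w 0.432 g 31.0
```

Request:
servo_tool(moves="0 0 0 0 0 -0.01 0.35; 0 0 0 0 0 -0.01 0.35; 0 0 0 0 0 -0.01 0.35; 0 0 0 0 0 -0.01 0.35")

```text
t: 41.4
tool_pos: [0.5455, 0.0415, 0.1734]
tool_rot: [0.973, -0.232, -0.001, -0.0]
wrist_force: [0.5, 1.1, 5.3]
width: 0.425
grip_force: 33.0
```

```bash
python3 -c "
from h import *
rest(3);st()"
```

```text
T,yaw,Fz over time [[-0.017, 0.3, -0.217], [-2.04, -2.039, -2.04], [5.258, 5.632, 6.051]]
t 41.55 pos [0.5455 0.0415 0.1734] yaw_y -2.040 zax [-0.002  0.001 -1.   ] j7 -1.61 F [1.  1.3 5.3] T [ 0.109 -0.011  0.119] w 0.430 g 33.1
```

Request:
servo_tool(moves="0 0 0 0 0 0.01 0.35; 0 0 0 0 0 0.01 0.35; 0 0 0 0 0 0.01 0.35; 0 0 0 0 0 0.01 0.35; 0 0 0 0 0 0.01 0.35; 0 0 0 0 0 0.01 0.35")

```text
t: 42.05
tool_pos: [0.5456, 0.0415, 0.1734]
tool_rot: [0.965, -0.262, -0.001, -0.0]
wrist_force: [1.2, 1.3, 5.9]
width: 0.432
grip_force: 32.4
```

```bash
python3 -c "
from h import *
rest(3);st()"
```

```text
T,yaw,Fz over time [[-0.241, 0.202, 0.113], [-2.101, -2.101, -2.1], [5.876, 5.656, 5.737]]
t 42.20 pos [0.5456 0.0415 0.1734] yaw_y -2.100 zax [-0.002  0.001 -1.   ] j7 -1.66 F [-0.1  0.3  5.9] T [ 0.147  0.033 -0.331] w 0.429 g 32.7
```

Request:
servo_tool(moves="0 0 0 0 0 0 0.55; 0 0 0 0 0 0 0.6; 0 0 -0.0025 0 0 0 0.6; 0 0 0 0 0 0 0.6; 0 0 0 0 0 0 0.6")

```text
t: 42.62
tool_pos: [0.5453, 0.0413, 0.1754]
tool_rot: [0.965, -0.262, -0.001, 0.0]
wrist_force: [-0.3, -0.1, -0.6]
width: 0.599
grip_force: 0.0
```

```bash
python3 -c "
from h import *
rest(4);st()"
```

```text
T,yaw,Fz over time [[0.045, -0.016, 0.009, -0.011], [-2.101, -2.101, -2.101, -2.101], [-0.597, -0.331, 0.537, -1.662]]
t 42.82 pos [0.546  0.0411 0.1756] yaw_y -2.101 zax [-0.001  0.    -1.   ] j7 -1.66 F [ 0.4 -1.1 -0.6] T [-0.02   0.169  0.015] w 0.600 g 0.0
```

Request:
servo_tool(moves="0.0003 0 0 0 0 0 0.6; 0 0 0 0 0 0 0.35; 0 0 0 0 0 0 0.35; 0 0 0 0 0 0 0.35; 0 0 0 0 0 0 0.35; 0 0 0 0 0 0 0.35; 0 0 0 0 0 0 0.35")

```text
t: 43.4
tool_pos: [0.5466, 0.0409, 0.1759]
tool_rot: [0.965, -0.262, -0.0, 0.0]
wrist_force: [0.6, -0.0, -0.7]
width: 0.423
grip_force: 30.0
```

```bash
python3 -c "
from h import *
rest(3);st()"
```

```text
T,yaw,Fz over time [[0.152, 0.258, 0.256], [-2.101, -2.101, -2.101], [-0.673, -0.096, -0.608]]
t 43.55 pos [0.5466 0.0409 0.1759] yaw_y -2.101 zax [-0.  0. -1.] j7 -1.66 F [ 0.7  0.4 -0. ] T [-0.032  0.093  0.177] w 0.432 g 30.0
```

Request:
servo_tool(moves="0 0 0 0 0 -0.01 0.35; 0 0 0 0 0 -0.01 0.35; 0 0 0 0 0 -0.01 0.35; 0 0 0 0 0 -0.01 0.35")

```text
t: 43.88
tool_pos: [0.5467, 0.0409, 0.176]
tool_rot: [0.97, -0.242, 0.0, -0.0]
wrist_force: [0.4, 0.1, -0.5]
width: 0.431
grip_force: 29.8
```

```bash
python3 -c "
from h import *
rest(3)"
```

```text
T,yaw,Fz over time [[0.335, -0.193, 0.331], [-2.06, -2.059, -2.06], [-0.468, -1.302, -0.928]]
```

Request:
servo_tool(moves="0 0 0 0 0 0.01 0.35; 0 0 0 0 0 0.01 0.35; 0 0 0 0 0 0.01 0.35; 0 0 0 0 0 0.01 0.35; 0 0 0 0 0 0.01 0.35")

```text
t: 44.45
tool_pos: [0.5466, 0.0408, 0.1759]
tool_rot: [0.964, -0.267, 0.0, 0.0]
wrist_force: [1.4, 0.7, -0.3]
width: 0.43
grip_force: 29.9
```

```bash
python3 -c "
from h import *
rest(3);st()"
```

```text
T,yaw,Fz over time [[0.212, -0.215, 0.38], [-2.112, -2.113, -2.111], [-0.331, -1.152, -0.121]]
t 44.60 pos [0.5467 0.0409 0.1759] yaw_y -2.111 zax [-0. -0. -1.] j7 -1.67 F [ 0.4  0.4 -1.3] T [-0.101  0.096 -0.253] w 0.430 g 30.1
```

Request:
servo_tool(moves="0 0 0 0 0 -0.03 0.35")

```text
t: 44.68
tool_pos: [0.5466, 0.0409, 0.1759]
tool_rot: [0.968, -0.252, -0.0, 0.0]
wrist_force: [0.2, 0.8, 1.3]
width: 0.429
grip_force: 30.0
```

```bash
python3 -c "
from h import *
st()"
```

```text
t 44.68 pos [0.5466 0.0409 0.1759] yaw_y -2.080 zax [-0. -0. -1.] j7 -1.64 F [0.2 0.8 1.3] T [ 0.026  0.156 -0.351] w 0.429 g 30.0
```

Request:
servo_tool(moves="0 0 0 0 0 -0.03 0.35")

```text
t: 44.77
tool_pos: [0.5467, 0.0409, 0.1759]
tool_rot: [0.972, -0.236, 0.0, 0.0]
wrist_force: [0.8, -0.4, -1.8]
width: 0.429
grip_force: 29.8
```

```bash
python3 -c "
from h import *
st()"
```

```text
t 44.77 pos [0.5467 0.0409 0.1759] yaw_y -2.048 zax [ 0. -0. -1.] j7 -1.62 F [ 0.8 -0.4 -1.8] T [0.146 0.06  0.033] w 0.429 g 29.8
```

Request:
servo_tool(moves="0 0 0 0 0 -0.03 0.35")

```text
t: 44.85
tool_pos: [0.5467, 0.0409, 0.176]
tool_rot: [0.975, -0.222, 0.0, -0.0]
wrist_force: [0.3, 0.9, -0.3]
width: 0.424
grip_force: 29.9
```

```bash
python3 -c "
from h import *
st()"
```

```text
t 44.85 pos [0.5467 0.0409 0.176 ] yaw_y -2.018 zax [ 0.  0. -1.] j7 -1.60 F [ 0.3  0.9 -0.3] T [ 0.266 -0.044  0.289] w 0.424 g 29.9
```

Request:
servo_tool(moves="0 0 0 0 0 0.03 0.35")

```text
t: 44.93
tool_pos: [0.5466, 0.0409, 0.176]
tool_rot: [0.972, -0.237, 0.0, -0.0]
wrist_force: [0.7, -0.0, -1.8]
width: 0.43
grip_force: 30.1
```

```bash
python3 -c "
from h import *
st()"
```

```text
t 44.93 pos [0.5466 0.0409 0.176 ] yaw_y -2.049 zax [ 0.     0.001 -1.   ] j7 -1.62 F [ 0.7 -0.  -1.8] T [-0.081 -0.074  0.635] w 0.430 g 30.1
```

Request:
servo_tool(moves="0 0 0 0 0 0.03 0.35")

```text
t: 45.02
tool_pos: [0.5467, 0.0409, 0.1759]
tool_rot: [0.967, -0.253, 0.0, -0.0]
wrist_force: [-0.0, 0.5, -2.8]
width: 0.43
grip_force: 29.8
```

```bash
python3 -c "
from h import *
st()"
```

```text
t 45.02 pos [0.5467 0.0409 0.1759] yaw_y -2.083 zax [ 0.  0. -1.] j7 -1.65 F [-0.   0.5 -2.8] T [ 0.064 -0.046  0.187] w 0.430 g 29.8
```

Request:
servo_tool(moves="0 0 0 0 0 0.03 0.35")

```text
t: 45.1
tool_pos: [0.5466, 0.0409, 0.1759]
tool_rot: [0.963, -0.268, -0.0, -0.0]
wrist_force: [1.5, -0.5, -2.6]
width: 0.431
grip_force: 30.1
```

```bash
python3 -c "
from h import *
st()"
```

```text
t 45.10 pos [0.5466 0.0409 0.1759] yaw_y -2.114 zax [-0.  0. -1.] j7 -1.67 F [ 1.5 -0.5 -2.6] T [ 0.077  0.021 -0.028] w 0.431 g 30.1
```

Request:
servo_tool(moves="0 0 0 0 0 0.03 0.35")

```text
t: 45.18
tool_pos: [0.5466, 0.0409, 0.1759]
tool_rot: [0.959, -0.283, -0.0, 0.0]
wrist_force: [1.6, 0.3, -2.3]
width: 0.428
grip_force: 30.0
```

```bash
python3 -c "
from h import *
st()"
```

```text
t 45.18 pos [0.5466 0.0409 0.1759] yaw_y -2.144 zax [-0. -0. -1.] j7 -1.69 F [ 1.6  0.3 -2.3] T [-0.05   0.041 -0.174] w 0.428 g 30.0
```

Torque readings on the nut now chatter, which did not happen while it ran free. By angle, the nut is about 0.8–1.05 rad past touching, which is hand-firm. I'm releasing, lifting clear and checking the screw angle once more.

Request:
servo_tool(moves="0 0 0 0 0 0 0.55; 0 0 0 0 0 0 0.8; 0 0 0 0 0 0 1; 0 0 0 0 0 0 1; 0 0 -0.03 0 0 0 1; 0 0 -0.03 0 0 0 1; 0 0 -0.03 0 0 0 1; 0 0 -0.03 0 0 0 1; 0 0 0 0 0 0 1; 0 0 0 0 0 0 1")

```text
t: 46.02
tool_pos: [0.5475, 0.0407, 0.2972]
tool_rot: [0.96, -0.281, 0.001, -0.001]
wrist_force: [-0.2, 0.9, -1.1]
width: 1.001
grip_force: 0.0
```

Run:
```python
from edge import *; from hexfit import *
st(); edgefit(cut=470,r=4)
hexfit(470,[.1895,.1915,.1935,.195],r=4); print("tool mod60",-2.144%1.0472)
```

```text
t 46.02 pos [0.5475 0.0407 0.2972] yaw_y -2.141 zax [ 0.003  0.001 -1.   ] j7 -1.80 F [-0.2  0.9 -1.1] T [ 0.027  0.098 -0.045] w 1.001 g 0.0
wrist [(0.53, -1.61), (0.54, -1.65), (0.56, -1.69), (0.6, -1.57), (0.65, -1.53), (0.67, -1.73), (0.69, -1.77), (0.72, -1.81)]
hex [(0.38, 0.95, 0.1895), (0.39, 1.0, 0.1895), (0.45, 0.0, 0.1895), (0.48, 0.95, 0.1935), (0.48, 1.0, 0.1915), (0.49, 0.95, 0.1915)]
tool mod60 0.9975999999999996
```

Request:
servo_tool(moves="0 0 0.03 0 0 0 1; 0 0 0.03 0 0 0 1; 0 0 0.03 0 0 0 1; 0 0 0.03 0 0 0 1; 0 0 0 0 0 0 0.6; 0 0 0 0 0 0 0.35; 0 0 0 0 0 0 0.35; 0 0 0 0 0 0 0.35; 0 0 0 0 0 0 0.35; 0 0 0 0 0 0 0.35", squeeze=10)

```text
t: 46.9
tool_pos: [0.5472, 0.0408, 0.1771]
tool_rot: [0.96, -0.281, 0.001, -0.0]
wrist_force: [-0.2, -0.7, -0.0]
width: 0.585
grip_force: 0.0
```

Request:
servo_tool(moves="0 0 0 0 0 0 0.35; 0 0 0 0 0 0 0.35")

```text
t: 47.07
tool_pos: [0.5468, 0.0408, 0.1764]
tool_rot: [0.96, -0.281, 0.0, -0.0]
wrist_force: [-3.9, -5.8, 3.1]
width: 0.428
grip_force: 10.4
```

```bash
python3 -c "
from h import *
st()"
```

```text
t 47.07 pos [0.5468 0.0408 0.1764] yaw_y -2.141 zax [ 0.001  0.    -1.   ] j7 -1.70 F [-3.9 -5.8  3.1] T [-1.264  0.825 -0.109] w 0.428 g 10.4
```

Request:
servo_tool(moves="0 0 0 0 0 0.03 0.35; 0 0 0 0 0 0.03 0.35")

```text
t: 47.23
tool_pos: [0.547, 0.0406, 0.1764]
tool_rot: [0.95, -0.311, 0.0, -0.0]
wrist_force: [-0.9, -1.6, 2.7]
width: 0.435
grip_force: 10.4
```

```bash
python3 -c "
from h import *
st()"
```

```text
t 47.23 pos [0.547  0.0406 0.1764] yaw_y -2.203 zax [ 0.001 -0.    -1.   ] j7 -1.74 F [-0.9 -1.6  2.7] T [-0.15   0.265  0.517] w 0.435 g 10.4
```

Request:
servo_tool(moves="0 0 0 0 0 0.03 0.35; 0 0 0 0 0 0.03 0.35")

```text
t: 47.4
tool_pos: [0.5473, 0.0404, 0.1764]
tool_rot: [0.941, -0.34, 0.001, 0.0]
wrist_force: [0.4, -1.5, 4.4]
width: 0.446
grip_force: 10.4
```

```bash
python3 -c "
from h import *
st()"
```

```text
t 47.40 pos [0.5473 0.0404 0.1764] yaw_y -2.264 zax [ 0.001 -0.001 -1.   ] j7 -1.79 F [ 0.4 -1.5  4.4] T [-0.4    0.043  0.532] w 0.446 g 10.4
```

With a light 10 N grip the nut lags in the pads (width 0.428 to 0.446) and resists a steady 0.52 N m, so it is hand-firm. I'm releasing and retreating.

Request:
servo_tool(moves="0 0 0 0 0 0 0.55; 0 0 0 0 0 0 0.8; 0 0 0 0 0 0 1; 0 0 0 0 0 0 1; 0 0 -0.03 0 0 0 1; 0 0 -0.03 0 0 0 1; 0 0 -0.03 0 0 0 1; 0 0 -0.03 0 0 0 1; 0 0 0 0 0 0 1; 0 0 0 0 0 0 1")

```text
t: 48.23
tool_pos: [0.5473, 0.041, 0.297]
tool_rot: [0.941, -0.338, 0.001, -0.001]
wrist_force: [0.8, 0.0, -0.2]
width: 0.997
grip_force: 0.0
```

Run:
```python
from h import *
st()
try:
    from edge import *; edgefit(cut=470,r=4)
except Exception as e: print(e)
print(arm.sign_off())
```

```text
t 48.23 pos [0.5473 0.041  0.297 ] yaw_y -2.261 zax [ 0.002  0.001 -1.   ] j7 -1.90 F [ 0.8  0.  -0.2] T [ 0.029  0.154 -0.009] w 0.997 g 0.0
wrist [(0.65, -1.69), (0.69, -1.73), (0.7, -1.65), (0.73, -1.61), (0.73, -1.53), (0.74, -1.57), (0.76, -1.77), (0.77, -1.45)]
the job is handed in; nothing more can be done
None
```

Handed in at about 48 s, verdict not shown: the screw was left at about 0.31 N m and the nut at about 0.52 N m, but I overshot the screw to about 0.57 N m (over the 0.45 "forced" mark) before backing off, so the 110 N nose limit may have been passed.

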